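Build the tongue-cutting set on the shaper spindle

TASK

Build the tongue-cutting set on the upright spindle, starting from the shoulder of its grey foot: the plain steel collar first, then the blue cutter, the brass ring, the red cutter, and the ball bearing on top, each slid right down to lie flat on the one below. Leave the spare green cutter and the thin white ring lying where they are; I will put the nut on myself.

Things in the scene. Friction and masses are not known exactly. Their poses are not given: they have to be found in the camera images.
- spindle_stand: Upright steel shaper spindle in an immovable grey round foot (104 mm wide, 10 mm high at its rim). A 50 mm wide shoulder (the seat) is 22 mm up; from it the spindle rises 18 mm thick to 74 mm, tapers to a thread 13 mm thick at 78 mm and ends at 88 mm. Heights are above the origin: centre of the foot's underside, on the table; z is the spindle's axis.
- steel_collar: Plain bright steel collar, outer diameter 50 mm, 14 mm high, through bore 20.5 mm, about 160 g. Goes on first. Origin at the centre of its underside, z its axis, up; round, so yaw does not matter to a grasp. It lies flat on the table at the start.
- blue_cutter: Blue round grooving cutter with four small tips, outer diameter 64 mm, 10 mm high, through bore 20.5 mm in a bare steel hub, about 170 g. Goes on second. Origin at the centre of its underside, z its axis, up; round, so yaw does not matter to a grasp. It lies flat on the table at the start.
- brass_ring: Brass spacing ring, outer diameter 38 mm, 8 mm high, through bore 20.5 mm, about 60 g. Goes on third, between the two cutters. Origin at the centre of its underside, z its axis, up; round, so yaw does not matter to a grasp. It lies flat on the table at the start.
- red_cutter: Red round grooving cutter with four small tips, outer diameter 56 mm, 10 mm high, through bore 20.5 mm in a bare steel hub, about 130 g. Goes on fourth. Origin at the centre of its underside, z its axis, up; round, so yaw does not matter to a grasp. It lies flat on the table at the start.
- guide_bearing: Ball bearing: two bright steel races with a black seal between them, outer diameter 42 mm, 10 mm high, through bore 20.5 mm, about 70 g. Goes on last, on top. Origin at the centre of its underside, z its axis, up; round, so yaw does not matter to a grasp. It lies flat on the table at the start.
- green_cutter: Spare green round grooving cutter with three small tips, outer diameter 60 mm, 10 mm high, same bore, lying loose on the table. Not wanted: leave it lying. Origin at the centre of its underside.
- white_ring: Spare thin white spacing ring, outer diameter 38 mm, 5 mm high, same bore, lying loose on the table. Not wanted: leave it lying. Origin at the centre of its underside.
Things that resemble listed ones, but are neither listed nor needed, are in the scene too. Leave any purple look-alike of the guide_bearing alone.

How it is judged:
By the outcome, as a careful person would: the job done as asked, in the order asked, and still so for the second after the job is handed in, with the robot touching nothing.
It also fails if it takes over 122 s, if anything falls off the work surface, if the arm or the gripper's body presses on something with over 40 N, if the wrist force passes 120 N, or if a joint passes its speed limit or range.

ROBOT

A 6-joint arm with a two-finger parallel gripper is mounted at the origin on a cart in front of the work surface, level with it; the furniture and walls round the work are solid. World frame = base frame: x ahead of the robot, y to its left, z up, the work surface at z = 0. Lengths are in m, angles in rad, forces in N, time in s.
With the tool pointing down it reaches from about 0.4 to 0.825 m from the base axis. Payload 7 kg.
Tool frame: the origin (TCP) lies at the very end of the fingers, on their centre line; the grasp point (between the pads) lies arm.grip_point_offset behind it (arm.grip_point_offset is the distance from the TCP to the grasp point, in m); z points along the fingers, y is the line along which they close (so a half turn about z gives the same grasp; the last joint's range is limited). The gripper opens to 88 mm and grips with 3 to 60 N. Pads are 19 mm wide; open, the fingers measure 130 mm over their backs; the gripper's body (78 mm by 193 mm) begins 47 mm behind the grasp point.
Start: joints at [-0.825, 0.359, 0.012, 0, -1.224, -0.288], TCP at [0.298, -0.605, 0.227] pointing down, gripper open.
Joint ranges: [-3.07, 3.07], [-1.43, 2.12], [-1.02, 1.25], [-3.03, 1.67], [-3.05, -0], [-3.03, 3.03]. Speed limits (rad/s): [2.39, 2.39, 3.01, 3.14, 3.14, 3.14].

INTERFACE

Orientations are given as [roll, pitch, yaw] about the fixed x, y, z axes, in that order (R = Rz(yaw) Ry(pitch) Rx(roll)).
In Python, from station import arm gives the robot as it stands.
- The arm moves only by the shell command python3 -m crank 'ROWS' [OPENING] [FORCE]. ROWS is JSON, a list of rows, each an object of numbers: "dx", "dy", "dz": the shift along the tool's x, y, z in cm; "wx", "wy", "wz": the turn, a rotation vector about the tool's x, y, z in degrees. A call has exactly 10 rows; each row is the pose to reach, as a shift and turn from the pose commanded when the call began, along the tool's axes at that moment; what a row does not reach only later rows make up. A row lasts 1/8 s, in which the tool goes at most 62.5 mm and 10.7 degrees, less where a joint would pass 70% of its speed; a pose out of reach is approached as far as the arm can. A call with a gripper value outside its range is refused whole. OPENING is the finger opening in cm, from 0 to 8.76, set as the call begins (- or left out, the last holds). The fingers move at their own pace and stop on an object; FORCE is the grip in N (left out, the last holds). Time passes only in rows, so rows that repeat a pose let the fingers close, or fill a call up. It gives the time, the measured TCP pose, the force, the opening and the grip force at its end, in the units of the state.
- arm.get_state(): the state, without advancing time (a new reading comes with each control period).
- arm.grab_frame(name): name is "side" or "top"; returns the picture (384x512x3 uint8, red, green, blue); there is no depth.
- arm.calibration(name): a dict with "fx", "fy", "cx", "cy" (pixels), "dist_coeffs" ([k1, k2, p1, p2, k3] as OpenCV has them; the pictures are not rectified), "world_from_camera" (4x4, takes a point from camera to world coordinates). Camera axes: x right, y down, z forward; pixel columns grow to the right and rows downward; lengths in m; the calibration is good to about 2 mm. A picture is of the moment at which its call begins. calibration takes no time and is no camera call.
- arm.job_done(): hands the job in; it is judged then, once.
Trained networks look in the newest picture that a camera, given by its name, has taken for a name from the list of things; names that differ only in an ending like _2 or _b are one class to them, and where a whole thing is asked for, a point or a joint stands for the part that bears it (a point fixed in the world has none). Each returns a list of dicts, best first, with "confidence" (0 to 1); they miss things now and then, are a little off and sometimes report something else, mostly with a low value. They report only what shows in the picture. A call takes as long as a camera call. They do not tell look-alikes from the thing itself.
- arm.find_in(camera, query): "centre" ([x, y, z] in m, in world coordinates, good to about 4 mm: the middle of the surface that is visible of it).
- arm.masks_of(camera, query): "pixels" (384x512 bool, what is visible of it).
- arm.mark_of(camera, query): "centre" ([x, y, z] in m, in world coordinates, good to about 4 mm: a listed point, or the origin of a listed thing).
The state is a dict: "t": time; "q": joint angles; "qd": joint speeds; "joint_efforts": joint torques, N m; "eef_pos": TCP position; "ee_rot": TCP orientation; "force": force on the tool from outside, world axes, zero at the start; "moment": the same for the moment, N m; "width": finger opening in m; "gripper_force": force on a finger pad.
Only numpy, scipy, OpenCV 4.12 (cv2) and the standard library are available. Lean on these libraries where they do the work, as an engineer would, in place of code of your own. Each camera call takes 0.05 s, during which the arm holds its last target. There are 200 camera calls.

## Working session

There is one attempt and no reset: what is moved stays moved. The work goes in short steps, Python scripts to look and compute and a shell command to move; the robot and the scene stay as the last step left them, time stands still between calls to the robot, and variables do not carry over. Pictures are saved under pics/ and viewed, at most 14 in all, crops included, and the job is handed in when it is done.

```bash
ls; mkdir -p pics
cat > h.py <<'E'
from station import arm
import numpy as np, cv2
def cal(n):
    c=arm.calibration(n); K=np.array([[c['fx'],0,c['cx']],[0,c['fy'],c['cy']],[0,0,1]]); return K,np.array(c['dist_coeffs']),np.array(c['world_from_camera'])
def ray(n,uv):
    K,d,T=cal(n); p=cv2.undistortPoints(np.array(uv,float).reshape(-1,1,2),K,d)[:,0]
    v=np.c_[p,np.ones(len(p))]@T[:3,:3].T; return T[:3,3],v
def onz(n,uv,z):
    o,v=ray(n,uv); return o+v*((z-o[2])/v[:,2])[:,None]
def proj(n,P):
    K,d,T=cal(n); R=T[:3,:3].T; t=-R@T[:3,3]
    return cv2.projectPoints(np.array(P,float).reshape(-1,1,3),cv2.Rodrigues(R)[0],t,K,d)[0][:,0]
def save(n,f):
    im=arm.grab_frame(n); cv2.imwrite('pics/'+f,im[...,::-1]); return im
E
python3 - <<'E'
from h import *
np.set_printoptions(precision=4,suppress=True)
a=save('top','t0.png');b=save('side','s0.png')
cv2.imwrite('pics/both.png',cv2.resize(np.hstack([a,b])[...,::-1],(800,300)))
s=arm.get_state();print(s['eef_pos'],s['ee_rot'],s['width'],s['force'],arm.grip_point_offset,s['t'])
for n in('top','side'):
    print(n,cal(n)[2])
    for q in['spindle_stand','steel_collar','blue_cutter','brass_ring','red_cutter','guide_bearing','green_cutter','white_ring']:
        print(q,[(np.round(r['centre'],3).tolist(),round(r['confidence'],2)) for r in arm.mark_of(n,q)])
E
```

```text
pics
[ 0.2981 -0.6051  0.2257] [ 3.1401 -0.0001 -2.6839] 0.08807254024014925 [-0.0972 -0.0884  0.3204] 0.0188 0.1
top [[ 0.0012 -0.9927  0.1206  0.4163]
 [-1.     -0.0015 -0.0023 -0.0372]
 [ 0.0025 -0.1206 -0.9927  0.9943]
 [ 0.      0.      0.      1.    ]]
spindle_stand [([0.582, 0.1, 0.001], 0.63)]
steel_collar [([0.446, 0.136, -0.002], 0.57)]
blue_cutter [([0.431, -0.208, -0.004], 0.7)]
brass_ring [([0.593, 0.264, -0.001], 0.52)]
red_cutter [([0.443, 0.315, -0.001], 0.86)]
guide_bearing [([0.445, -0.375, -0.002], 0.71), ([0.523, -0.405, -0.001], 0.51)]
green_cutter [([0.576, -0.067, -0.004], 0.53)]
white_ring [([0.446, -0.015, 0.002], 0.57), ([0.589, 0.266, -0.004], 0.5)]
side [[-0.9963 -0.03    0.081   0.4151]
 [-0.086   0.4407 -0.8935  1.1372]
 [-0.0089 -0.8972 -0.4416  0.6285]
 [ 0.      0.      0.      1.    ]]
spindle_stand [([0.577, 0.1, 0.002], 0.61)]
steel_collar [([0.45, 0.141, -0.0], 0.67), ([0.589, 0.266, 0.0], 0.66)]
blue_cutter [([0.448, 0.14, -0.001], 0.35)]
brass_ring [([0.589, 0.266, 0.0], 0.65), ([0.429, -0.209, -0.001], 0.25)]
red_cutter [([0.446, 0.316, 0.001], 0.59)]
guide_bearing [([0.52, -0.405, -0.0], 0.64), ([0.441, -0.373, -0.002], 0.42)]
green_cutter [([0.581, -0.068, 0.003], 0.44)]
white_ring [([0.451, -0.014, 0.003], 0.39)]
```

View pics/t0.png

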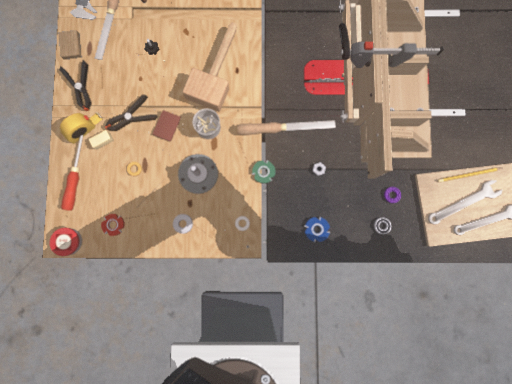

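View pics/s0.png

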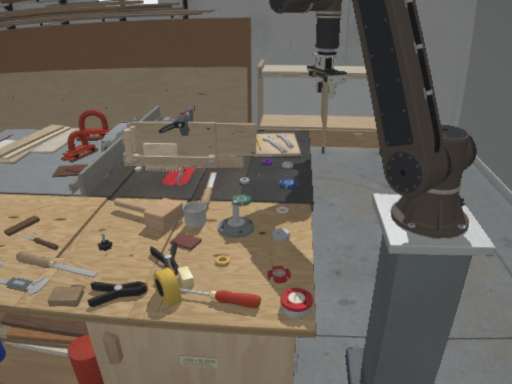

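The top view shows:
- brass at (134,169), red at (113,224), collar at (182,224), white at (242,223)
- spindle at (197,173), green at (263,171), blue at (317,229)
- bearing at (383,226), with its purple look-alike at (393,195)

The side view agrees. Next I fit cylinder outlines to the masks in both views.

```bash
cat >> h.py <<'E'
from scipy.optimize import least_squares
P={'spindle_stand':[(52,0),(52,10),(25,22),(9,22),(9,74),(6.5,78),(6.5,88)],'steel_collar':[(25,0),(25,14)],'blue_cutter':[(32,0),(32,10)],'brass_ring':[(19,0),(19,8)],'red_cutter':[(28,0),(28,10)],'guide_bearing':[(21,0),(21,10)],'green_cutter':[(30,0),(30,10)],'white_ring':[(19,0),(19,5)]}
G={'steel_collar':(.446,.138),'blue_cutter':(.431,-.208),'brass_ring':(.591,.265),'red_cutter':(.444,.315),'guide_bearing':(.444,-.374),'spindle_stand':(.58,.1)}
A=np.linspace(0,2*np.pi,60)
def hull(n,q,xyz):
    pts=[(xyz[0]+r*np.cos(a)/1e3,xyz[1]+r*np.sin(a)/1e3,xyz[2]+h/1e3) for r,h in P[q] for a in A]
    return cv2.convexHull(proj(n,pts).astype(np.float32))
def cen(c):
    m=cv2.moments(c); return np.array([m['m10'],m['m01']])/m['m00'],m['m00']
def fillc(n,q,xyz):   # centroid of filled hull
    return cen(hull(n,q,xyz))
def masks(n,q,g=None):
    out=[]
    for r in arm.masks_of(n,q):
        m=r['pixels'].astype(np.uint8); cs=cv2.findContours(m,cv2.RETR_EXTERNAL,cv2.CHAIN_APPROX_NONE)[0]
        if not cs: continue
        f=np.zeros_like(m); cv2.drawContours(f,[max(cs,key=cv2.contourArea)],-1,1,-1)
        v,u=np.nonzero(f); out.append((np.array([u.mean(),v.mean()]),len(u),r['confidence'],f))
    return out
def fit(n,q,uv,z=0):
    x0=onz(n,[uv],z)[0][:2]
    return least_squares(lambda p:fillc(n,q,(p[0],p[1],z))[0]-uv,x0,diff_step=1e-4,x_scale=.01).x
E
python3 - <<'E'
from h import *
np.set_printoptions(precision=4,suppress=True)
for n in('top','side'): arm.grab_frame(n)
for q in G:
    uvs={}
    for n in('top','side'):
        for uv,a,c,f in masks(n,q):
            p=fit(n,q,uv); 
            if np.hypot(*(p-G[q]))<.03:
                print(q,n,uv,a,round(fillc(n,q,(*p,0))[1]),round(c,2),p); uvs[n]=uv;break
    if len(uvs)==2:
        r=least_squares(lambda p:np.r_[fillc('top',q,p)[0]-uvs['top'],fillc('side',q,p)[0]-uvs['side']],[*G[q],0],diff_step=1e-4,x_scale=.01)
        print('   3d',r.x,'res',r.fun)
E
```

```text
steel_collar top [182.0091 223.4   ] 330 322 0.5 [0.4476 0.1389]
steel_collar side [280.2216 234.5928] 167 215 0.61 [0.4478 0.1397]
   3d [ 0.4477  0.139  -0.0004] res [ 0.0003 -0.0487  0.0523  0.0038]
blue_cutter top [317.2317 228.8012] 518 511 0.96 [ 0.4344 -0.2063]
blue_cutter side [288.1646 183.4937] 158 161 0.57 [ 0.4342 -0.1994]
   3d [ 0.4344 -0.2069 -0.0035] res [ 0.0001  0.0092 -0.0127 -0.0005]
red_cutter top [112.4523 224.7412] 398 413 0.71 [0.4442 0.3163]
red_cutter side [278.3261 274.0373] 322 338 0.84 [0.4449 0.3152]
   3d [0.4446 0.3161 0.0007] res [-0.0029 -0.1435  0.1355  0.006 ]
guide_bearing top [382.1776 225.6916] 214 235 0.65 [ 0.4426 -0.3723]
spindle_stand top [197.3557 173.929 ] 1268 1273 0.56 [0.5759 0.1024]
spindle_stand side [235.6984 224.6543] 703 932 0.61 [0.5744 0.1162]
   3d [ 0.5768  0.1035 -0.0076] res [ 0.0065  0.1303 -0.1404 -0.0222]
```

Run:
```python
import cv2,numpy as np
a=cv2.imread('pics/t0.png');b=cv2.imread('pics/s0.png')
c=[cv2.resize(i[y-20:y+20,x-26:x+26],(260,200),interpolation=cv2.INTER_NEAREST) for i,x,y in((a,113,224),(a,317,229),(a,197,173),(a,383,226),(a,182,224),(b,237,215))]
cv2.imwrite('pics/c0.png',np.vstack([np.hstack(c[:3]),np.hstack(c[3:])]))
```

```text
(no output)
```

View pics/c0.png

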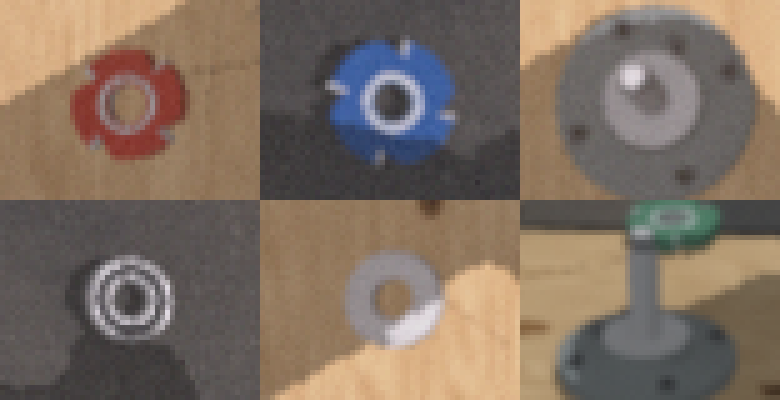

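```bash
cat >> h.py <<'E'
def goal(x,y,z,close=None):
    """close: closing-line angle deg in world (mod 180). prints shifts in tool axes (cm) and wz (deg)"""
    from scipy.spatial.transform import Rotation as Ro
    s=arm.get_state(); R=Ro.from_euler('xyz',s['ee_rot']).as_matrix(); p=np.array(s['eef_pos'])
    d=R.T@(np.array([x,y,z])-p)*100
    now=np.degrees(np.arctan2(R[1,1],R[0,1])); wz=0 if close is None else (now-close+90)%180-90
    print('d',np.round(d,2),'wz',round(wz,1),'now',round(now,1),'p',np.round(p,4),'q1,q6',np.round([s['q'][0],s['q'][5]],2),'t',s['t'],'F',np.round(s['force'],1),'w',round(s['width']*1000,1),'gf',round(s['gripper_force'],1))
E
python3 - <<'E'
from h import *
goal(.4477,.139,.1,90)
# refine spindle: foot circle via top mask of foot only & tip
K=P['spindle_stand']; im=cv2.imread('pics/t0.png')
arm.grab_frame('top')
for uv,a,c,f in masks('top','spindle_stand')[:1]:
    cs=max(cv2.findContours(f,0,1)[0],key=cv2.contourArea); e=cv2.fitEllipse(cs); print('ell',e, onz('top',[e[0]],.008))
m=masks('top','brass_ring'); print([(fit('top','brass_ring',u),a,c) for u,a,c,_ in m])
print(proj('top',[(.5759,.1024,0.088),(.5759,.1024,.022),(.5759,.1024,.01)]))
E
```

```text
d [-46.31  60.18  12.66] wz 26.2 now 116.2 p [ 0.2983 -0.6055  0.2265] q1,q6 [-0.82 -0.29] t 1.6 F [ 0.2 -0.2  0.1] w 87.2 gf 0.0
ell ((196.91641235351562, 173.9727783203125), (38.53059005737305, 39.14289855957031), 36.110511779785156) [[0.57524697 0.10338038 0.008     ]]
[(array([0.59011035, 0.26841353]), 184, 0.44)]
[[192.64844812 168.3575616 ]
 [196.53982445 172.84807361]
 [197.19221944 173.60096351]]
```

```bash
R='{"dx":-46.3,"dy":60.2,"dz":8,"wz":26.2}'; python3 -m crank '[{"dx":-46.3,"dy":60.2,"dz":8,"wz":26.2},{"dx":-46.3,"dy":60.2,"dz":8,"wz":26.2},{"dx":-46.3,"dy":60.2,"dz":8,"wz":26.2},{"dx":-46.3,"dy":60.2,"dz":8,"wz":26.2},{"dx":-46.3,"dy":60.2,"dz":8,"wz":26.2},{"dx":-46.3,"dy":60.2,"dz":8,"wz":26.2},{"dx":-46.3,"dy":60.2,"dz":8,"wz":26.2},{"dx":-46.3,"dy":60.2,"dz":8,"wz":26.2},{"dx":-46.3,"dy":60.2,"dz":8,"wz":26.2},{"dx":-46.3,"dy":60.2,"dz":8,"wz":26.2}]' 8.7 20
python3 -c "
from h import *
goal(.4477,.139,.02,90)"
```

```text
d [-46.31  60.18  20.65] wz 26.2 now 116.2 p [ 0.2983 -0.6055  0.2265] q1,q6 [-0.82 -0.29] t 1.75 F [ 0.1 -0.6  0.1] w 87.4 gf 0.0$[0]: bad value
```

```bash
python3 -m crank '[{"dx":-46.3,"dy":60.2,"dz":8,"wx":0,"wy":0,"wz":26.2},{"dx":-46.3,"dy":60.2,"dz":8,"wx":0,"wy":0,"wz":26.2},{"dx":-46.3,"dy":60.2,"dz":8,"wx":0,"wy":0,"wz":26.2},{"dx":-46.3,"dy":60.2,"dz":8,"wx":0,"wy":0,"wz":26.2},{"dx":-46.3,"dy":60.2,"dz":8,"wx":0,"wy":0,"wz":26.2},{"dx":-46.3,"dy":60.2,"dz":8,"wx":0,"wy":0,"wz":26.2},{"dx":-46.3,"dy":60.2,"dz":8,"wx":0,"wy":0,"wz":26.2},{"dx":-46.3,"dy":60.2,"dz":8,"wx":0,"wy":0,"wz":26.2},{"dx":-46.3,"dy":60.2,"dz":8,"wx":0,"wy":0,"wz":26.2},{"dx":-46.3,"dy":60.2,"dz":8,"wx":0,"wy":0,"wz":26.2}]' 8.7 20
python3 -c "
from h import *
goal(.4477,.139,.02,90)"
```

```text
t: 3.0
eef_pos: [0.4204, 0.0045, 0.1618]
ee_rot: [3.141, 0.002, -3.141]
force: [2.0, 0.4, 0.1]
width: 0.0871
gripper_force: 0.0
d [-2.72 13.44 14.19] wz 0.1 now 90.1 p [0.4204 0.0045 0.1618] q1,q6 [ 0.48 -2.05] t 3.0 F [2.  0.4 0.1] w 87.1 gf 0.0
```

```bash
python3 -m crank '[{"dx":-2.7,"dy":13.4,"dz":5,"wx":0,"wy":0,"wz":0},{"dx":-2.7,"dy":13.4,"dz":8,"wx":0,"wy":0,"wz":0},{"dx":-2.7,"dy":13.4,"dz":10,"wx":0,"wy":0,"wz":0},{"dx":-2.7,"dy":13.4,"dz":12,"wx":0,"wy":0,"wz":0},{"dx":-2.7,"dy":13.4,"dz":12,"wx":0,"wy":0,"wz":0},{"dx":-2.7,"dy":13.4,"dz":12,"wx":0,"wy":0,"wz":0},{"dx":-2.7,"dy":13.4,"dz":12,"wx":0,"wy":0,"wz":0},{"dx":-2.7,"dy":13.4,"dz":12,"wx":0,"wy":0,"wz":0},{"dx":-2.7,"dy":13.4,"dz":12,"wx":0,"wy":0,"wz":0},{"dx":-2.7,"dy":13.4,"dz":12,"wx":0,"wy":0,"wz":0}]'
python3 -c "
from h import *
goal(.4477,.139,.004,90)"
```

```text
t: 4.25
eef_pos: [0.4472, 0.1363, 0.0415]
ee_rot: [3.141, 0.0, -3.141]
force: [-0.6, 0.1, -0.7]
width: 0.087
gripper_force: 0.0
d [-0.05  0.27  3.75] wz 0.0 now 90.0 p [0.4472 0.1363 0.0415] q1,q6 [ 0.72 -2.29] t 4.25 F [-0.6  0.1 -0.7] w 87.0 gf 0.0
```

```bash
python3 -m crank '[{"dx":-0.05,"dy":0.27,"dz":1,"wx":0,"wy":0,"wz":0},{"dx":-0.05,"dy":0.27,"dz":2,"wx":0,"wy":0,"wz":0},{"dx":-0.05,"dy":0.27,"dz":3,"wx":0,"wy":0,"wz":0},{"dx":-0.05,"dy":0.27,"dz":3.5,"wx":0,"wy":0,"wz":0},{"dx":-0.05,"dy":0.27,"dz":3.75,"wx":0,"wy":0,"wz":0},{"dx":-0.05,"dy":0.27,"dz":3.75,"wx":0,"wy":0,"wz":0},{"dx":-0.05,"dy":0.27,"dz":3.75,"wx":0,"wy":0,"wz":0},{"dx":-0.05,"dy":0.27,"dz":3.75,"wx":0,"wy":0,"wz":0},{"dx":-0.05,"dy":0.27,"dz":3.75,"wx":0,"wy":0,"wz":0},{"dx":-0.05,"dy":0.27,"dz":3.75,"wx":0,"wy":0,"wz":0}]'
python3 -m crank '[{"dx":0,"dy":0,"dz":0,"wx":0,"wy":0,"wz":0},{"dx":0,"dy":0,"dz":0,"wx":0,"wy":0,"wz":0},{"dx":0,"dy":0,"dz":0,"wx":0,"wy":0,"wz":0},{"dx":0,"dy":0,"dz":0,"wx":0,"wy":0,"wz":0},{"dx":0,"dy":0,"dz":0,"wx":0,"wy":0,"wz":0},{"dx":0,"dy":0,"dz":0,"wx":0,"wy":0,"wz":0},{"dx":0,"dy":0,"dz":0,"wx":0,"wy":0,"wz":0},{"dx":0,"dy":0,"dz":0,"wx":0,"wy":0,"wz":0},{"dx":0,"dy":0,"dz":0,"wx":0,"wy":0,"wz":0},{"dx":0,"dy":0,"dz":0,"wx":0,"wy":0,"wz":0}]' 4 20
python3 -m crank '[{"dx":0,"dy":0,"dz":0,"wx":0,"wy":0,"wz":0},{"dx":0,"dy":0,"dz":0,"wx":0,"wy":0,"wz":0},{"dx":0,"dy":0,"dz":0,"wx":0,"wy":0,"wz":-10},{"dx":0,"dy":0,"dz":0,"wx":0,"wy":0,"wz":-20},{"dx":0,"dy":0,"dz":0,"wx":0,"wy":0,"wz":-30},{"dx":0,"dy":0,"dz":0,"wx":0,"wy":0,"wz":-40},{"dx":0,"dy":0,"dz":0,"wx":0,"wy":0,"wz":-50},{"dx":0,"dy":0,"dz":0,"wx":0,"wy":0,"wz":-60},{"dx":0,"dy":0,"dz":0,"wx":0,"wy":0,"wz":-70},{"dx":0,"dy":0,"dz":0,"wx":0,"wy":0,"wz":-80}]' 7 20
```

```text
t: 5.5
eef_pos: [0.4476, 0.139, 0.0039]
ee_rot: [3.141, 0.0, -3.141]
force: [1.0, -1.0, 0.5]
width: 0.0866
gripper_force: 0.0
t: 6.75
eef_pos: [0.4475, 0.1389, 0.0037]
ee_rot: [-3.141, -0.0, -3.141]
force: [-0.5, -2.1, 0.6]
width: 0.0487
gripper_force: 20.0
t: 8.0
eef_pos: [0.4478, 0.1393, 0.0038]
ee_rot: [-3.141, 0.0, -1.739]
force: [0.5, 0.5, -0.2]
width: 0.07
gripper_force: 0.0
```

```bash
python3 -m crank '[{"dx":0,"dy":0,"dz":0,"wx":0,"wy":0,"wz":0},{"dx":0,"dy":0,"dz":0,"wx":0,"wy":0,"wz":0},{"dx":0,"dy":0,"dz":0,"wx":0,"wy":0,"wz":0},{"dx":0,"dy":0,"dz":0,"wx":0,"wy":0,"wz":0},{"dx":0,"dy":0,"dz":0,"wx":0,"wy":0,"wz":0},{"dx":0,"dy":0,"dz":0,"wx":0,"wy":0,"wz":0},{"dx":0,"dy":0,"dz":0,"wx":0,"wy":0,"wz":0},{"dx":0,"dy":0,"dz":-1,"wx":0,"wy":0,"wz":0},{"dx":0,"dy":0,"dz":-4,"wx":0,"wy":0,"wz":0},{"dx":0,"dy":0,"dz":-8,"wx":0,"wy":0,"wz":0}]' 4 30
python3 -c "
from h import *
goal(.5757,.1027,.12)"
```

```text
t: 9.25
eef_pos: [0.4468, 0.1383, 0.0844]
ee_rot: [3.14, -0.002, -1.745]
force: [1.4, 0.6, -1.5]
width: 0.0493
gripper_force: 30.0
d [  1.28 -13.3   -3.57] wz 0 now 170.0 p [0.4468 0.1383 0.0844] q1,q6 [ 0.72 -0.9 ] t 9.25 F [ 1.4  0.6 -1.5] w 49.3 gf 30.0
```

```bash
python3 -m crank '[{"dx":0,"dy":0,"dz":-3.6,"wx":0,"wy":0,"wz":0},{"dx":0.6,"dy":-5,"dz":-3.6,"wx":0,"wy":0,"wz":0},{"dx":1,"dy":-9,"dz":-3.6,"wx":0,"wy":0,"wz":0},{"dx":1.28,"dy":-12,"dz":-3.6,"wx":0,"wy":0,"wz":0},{"dx":1.28,"dy":-13.3,"dz":-3.6,"wx":0,"wy":0,"wz":0},{"dx":1.28,"dy":-13.3,"dz":-3.6,"wx":0,"wy":0,"wz":0},{"dx":1.28,"dy":-13.3,"dz":-3.6,"wx":0,"wy":0,"wz":0},{"dx":1.28,"dy":-13.3,"dz":-3.6,"wx":0,"wy":0,"wz":0},{"dx":1.28,"dy":-13.3,"dz":-3.6,"wx":0,"wy":0,"wz":0},{"dx":1.28,"dy":-13.3,"dz":-3.6,"wx":0,"wy":0,"wz":0}]'
python3 - <<'E'
from h import *
goal(.5757,.1027,.092)
b=save('side','s1.png');a=save('top','t1.png')
c=[cv2.resize(i[y-45:y+45,x-60:x+60],(400,300),interpolation=cv2.INTER_CUBIC) for i,x,y in((a,197,173),(b,237,200))]
cv2.imwrite('pics/c1.png',np.hstack(c)[...,::-1])
E
```

```text
t: 10.5
eef_pos: [0.5762, 0.1035, 0.12]
ee_rot: [-3.141, 0.0, -1.744]
force: [0.7, -0.2, -1.6]
width: 0.049
gripper_force: 30.0
d [0.09 0.03 2.8 ] wz 0 now 170.1 p [0.5762 0.1035 0.12  ] q1,q6 [ 0.51 -0.69] t 10.5 F [ 0.7 -0.2 -1.6] w 49.0 gf 30.0
```

View pics/c1.png

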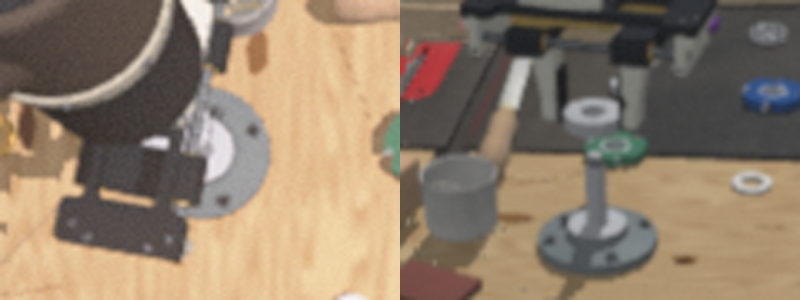

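Run:
```python
from h import *
b=cv2.imread('pics/s1.png').astype(int)
for z in(.04,.05,.06):
    u,v=proj('side',[(.5757,.1027,z)])[0]; print(z,u,v,b[int(round(v)),int(u)-9:int(u)+10].sum(1)//3, int(u)-9)
print(proj('side',[(.5757,.1027,.12+.010),(.5857,.1027,.05)]))
u,v=proj('side',[(.5757,.1027,.13)])[0]
for k in(-2,0,2,4): print(b[int(v)+k,int(u)-16:int(u)+17].sum(1)//3,int(v)+k,int(u)-16)
```

```text
0.04 235.65977670838578 215.9148753506276 [146 145 144 142 136 126 114 108 109 109 105 101 107 126 137 138 139 140
 141] 226
0.05 235.5395212423241 212.81844595726835 [146 147 147 148 148 146 133 116 110 109 105 103 115 135 145 143 143 143
 142] 226
0.06 235.4187109644464 209.69807254553737 [145 145 147 146 148 148 131 111 110 107 106 103 116 136 145 144 143 143
 144] 226
[[234.55780768 187.17429839]
 [232.02242121 212.69494618]]
[ 78 102 120 122 117  94  55  34  41  83 117 134 142 153 163 168 169 168
 168 163 159 156 145 122  84  50  84 112 121 121 110  95  81] 185 218
[ 76 100 118 122 120 101  63  55 107 152 172 174 172 152 135 124 114 115
 120 133 154 172 177 171 130  68  89 113 121 116 107  96  82] 187 218
[ 77  93 112 119 118 100  65  74 127 163 172 173 172 157 137 127 125 124
 133 148 164 175 176 171 130  89 110 121 122 115 107  96  81] 189 218
[ 79  83  85  90  90  83  64  67  93 115 132 147 153 156 161 160 158 159
 160 161 154 147 139 120  84  82 110 120 121 116 104  86  70] 191 218
```

```bash
python3 -m crank '[{"dx":0.05,"dy":0.02,"dz":1,"wx":0,"wy":0,"wz":0},{"dx":0.05,"dy":0.02,"dz":2,"wx":0,"wy":0,"wz":0},{"dx":0.05,"dy":0.02,"dz":2.6,"wx":0,"wy":0,"wz":0},{"dx":0.05,"dy":0.02,"dz":3,"wx":0,"wy":0,"wz":0},{"dx":0.05,"dy":0.02,"dz":3.4,"wx":0,"wy":0,"wz":0},{"dx":0.05,"dy":0.02,"dz":3.8,"wx":0,"wy":0,"wz":0},{"dx":0.05,"dy":0.02,"dz":4.2,"wx":0,"wy":0,"wz":0},{"dx":0.05,"dy":0.02,"dz":4.6,"wx":0,"wy":0,"wz":0},{"dx":0.05,"dy":0.02,"dz":4.8,"wx":0,"wy":0,"wz":0},{"dx":0.05,"dy":0.02,"dz":5,"wx":0,"wy":0,"wz":0}]'
```

```text
t: 11.85
eef_pos: [0.5767, 0.1016, 0.0705]
ee_rot: [-3.14, -0.001, -1.744]
force: [1.5, -8.0, 5.0]
width: 0.0493
gripper_force: 30.0
```

```bash
python3 -m crank '[{"dx":0.1,"dy":-0.02,"dz":0,"wx":0,"wy":0,"wz":0},{"dx":0.2,"dy":-0.04,"dz":0,"wx":0,"wy":0,"wz":0},{"dx":0.25,"dy":-0.04,"dz":0,"wx":0,"wy":0,"wz":0},{"dx":0.25,"dy":-0.04,"dz":0.5,"wx":0,"wy":0,"wz":0},{"dx":0.25,"dy":-0.04,"dz":1,"wx":0,"wy":0,"wz":0},{"dx":0.25,"dy":-0.04,"dz":1.5,"wx":0,"wy":0,"wz":0},{"dx":0.25,"dy":-0.04,"dz":2,"wx":0,"wy":0,"wz":0},{"dx":0.25,"dy":-0.04,"dz":2.5,"wx":0,"wy":0,"wz":0},{"dx":0.25,"dy":-0.04,"dz":2.5,"wx":0,"wy":0,"wz":0},{"dx":0.25,"dy":-0.04,"dz":2.5,"wx":0,"wy":0,"wz":0}]'
python3 -c "
from h import *
goal(.5762,.1008,.0265)"
```

```text
t: 13.1
eef_pos: [0.5759, 0.1003, 0.0447]
ee_rot: [3.141, -0.0, -1.745]
force: [1.2, -1.1, -2.8]
width: 0.0493
gripper_force: 30.0
d [-0.06 -0.02  1.82] wz 0 now 170.0 p [0.5759 0.1003 0.0447] q1,q6 [ 0.51 -0.68] t 13.1 F [ 1.2 -1.1 -2.8] w 49.3 gf 30.0
```

```bash
python3 -m crank '[{"dx":0,"dy":0,"dz":0.4,"wx":0,"wy":0,"wz":0},{"dx":0,"dy":0,"dz":0.8,"wx":0,"wy":0,"wz":0},{"dx":0,"dy":0,"dz":1.2,"wx":0,"wy":0,"wz":0},{"dx":0,"dy":0,"dz":1.5,"wx":0,"wy":0,"wz":0},{"dx":0,"dy":0,"dz":1.7,"wx":0,"wy":0,"wz":0},{"dx":0,"dy":0,"dz":1.8,"wx":0,"wy":0,"wz":0},{"dx":0,"dy":0,"dz":1.85,"wx":0,"wy":0,"wz":0},{"dx":0,"dy":0,"dz":1.85,"wx":0,"wy":0,"wz":0},{"dx":0,"dy":0,"dz":1.85,"wx":0,"wy":0,"wz":0},{"dx":0,"dy":0,"dz":1.85,"wx":0,"wy":0,"wz":0}]'
python3 -c "
from h import *
goal(.5762,.1008,.0265)"
```

```text
t: 14.35
eef_pos: [0.576, 0.1004, 0.0263]
ee_rot: [3.142, 0.0, -1.745]
force: [0.4, 0.0, -2.3]
width: 0.0489
gripper_force: 30.0
d [-0.05 -0.01 -0.02] wz 0 now 170.0 p [0.576  0.1004 0.0263] q1,q6 [ 0.51 -0.68] t 14.35 F [ 0.4  0.  -2.3] w 48.9 gf 30.0
```

```bash
python3 -m crank '[{"dx":0,"dy":0,"dz":0,"wx":0,"wy":0,"wz":0},{"dx":0,"dy":0,"dz":0,"wx":0,"wy":0,"wz":0},{"dx":0,"dy":0,"dz":0,"wx":0,"wy":0,"wz":0},{"dx":0,"dy":0,"dz":0,"wx":0,"wy":0,"wz":0},{"dx":0,"dy":0,"dz":-0.5,"wx":0,"wy":0,"wz":0},{"dx":0,"dy":0,"dz":-2,"wx":0,"wy":0,"wz":0},{"dx":0,"dy":0,"dz":-5,"wx":0,"wy":0,"wz":0},{"dx":0,"dy":0,"dz":-8,"wx":0,"wy":0,"wz":0},{"dx":0,"dy":0,"dz":-9,"wx":0,"wy":0,"wz":0},{"dx":0,"dy":0,"dz":-9,"wx":0,"wy":0,"wz":0}]' 7
python3 -c "
from h import *
goal(.4344,-.2066,.06,32)"
```

```text
t: 15.6
eef_pos: [0.5764, 0.1006, 0.1174]
ee_rot: [-3.14, 0.001, -1.745]
force: [0.1, -0.5, -1.1]
width: 0.0699
gripper_force: 0.0
d [32.72  8.67  5.68] wz -42.0 now 170.0 p [0.5764 0.1006 0.1174] q1,q6 [ 0.51 -0.68] t 15.6 F [ 0.1 -0.5 -1.1] w 69.9 gf 0.0
```

```bash
python3 -m crank '[{"dx":6,"dy":1.6,"dz":0,"wx":0,"wy":0,"wz":-10},{"dx":12,"dy":3.2,"dz":0,"wx":0,"wy":0,"wz":-20},{"dx":18,"dy":4.8,"dz":0,"wx":0,"wy":0,"wz":-30},{"dx":24,"dy":6.4,"dz":2,"wx":0,"wy":0,"wz":-40},{"dx":30,"dy":8,"dz":4,"wx":0,"wy":0,"wz":-42},{"dx":32.7,"dy":8.7,"dz":5.7,"wx":0,"wy":0,"wz":-42},{"dx":32.7,"dy":8.7,"dz":5.7,"wx":0,"wy":0,"wz":-42},{"dx":32.7,"dy":8.7,"dz":5.7,"wx":0,"wy":0,"wz":-42},{"dx":32.7,"dy":8.7,"dz":5.7,"wx":0,"wy":0,"wz":-42},{"dx":32.7,"dy":8.7,"dz":5.7,"wx":0,"wy":0,"wz":-42}]' 8.7
python3 -c "
from h import *
goal(.4344,-.2066,.004,32)
# collar seated?
for n in('top','side'):
    im=save(n,n+'2.png')
c=cv2.imread('pics/side2.png')[150:240,177:297];cv2.imwrite('pics/c2.png',cv2.resize(c,(600,450),interpolation=cv2.INTER_CUBIC))
"
```

```text
t: 16.85
eef_pos: [0.4343, -0.206, 0.0596]
ee_rot: [-3.141, -0.0, -1.01]
force: [0.2, -0.3, 0.0]
width: 0.0871
gripper_force: 0.0
d [0.05 0.03 5.56] wz 0.1 now -147.9 p [ 0.4343 -0.206   0.0596] q1,q6 [-0.03  0.59] t 16.85 F [ 0.2 -0.3  0. ] w 87.1 gf 0.0
```

View pics/c2.png

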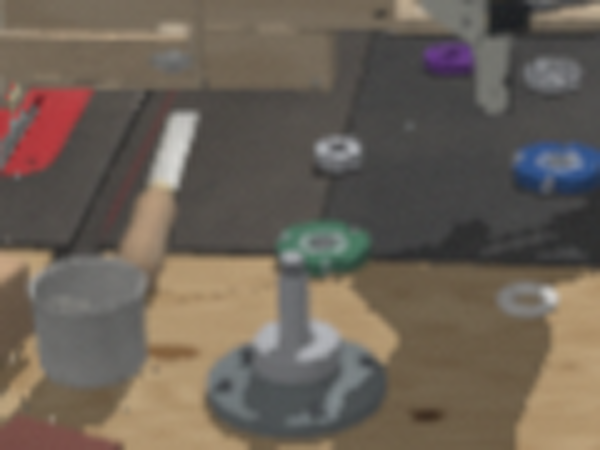

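The collar sits flat on the shoulder (crop around (295,345)). Next is the blue cutter.

```bash
python3 -m crank '[{"dx":0.05,"dy":0.03,"dz":2,"wx":0,"wy":0,"wz":0},{"dx":0.05,"dy":0.03,"dz":3.5,"wx":0,"wy":0,"wz":0},{"dx":0.05,"dy":0.03,"dz":4.5,"wx":0,"wy":0,"wz":0},{"dx":0.05,"dy":0.03,"dz":5.2,"wx":0,"wy":0,"wz":0},{"dx":0.05,"dy":0.03,"dz":5.6,"wx":0,"wy":0,"wz":0},{"dx":0.05,"dy":0.03,"dz":5.6,"wx":0,"wy":0,"wz":0},{"dx":0.05,"dy":0.03,"dz":5.6,"wx":0,"wy":0,"wz":0},{"dx":0.05,"dy":0.03,"dz":5.6,"wx":0,"wy":0,"wz":0},{"dx":0.05,"dy":0.03,"dz":5.6,"wx":0,"wy":0,"wz":0},{"dx":0.05,"dy":0.03,"dz":5.6,"wx":0,"wy":0,"wz":0}]'
python3 -m crank '[{"dx":0,"dy":0,"dz":0,"wx":0,"wy":0,"wz":0},{"dx":0,"dy":0,"dz":0,"wx":0,"wy":0,"wz":0},{"dx":0,"dy":0,"dz":0,"wx":0,"wy":0,"wz":0},{"dx":0,"dy":0,"dz":0,"wx":0,"wy":0,"wz":0},{"dx":0,"dy":0,"dz":0,"wx":0,"wy":0,"wz":0},{"dx":0,"dy":0,"dz":0,"wx":0,"wy":0,"wz":0},{"dx":0,"dy":0,"dz":0,"wx":0,"wy":0,"wz":0},{"dx":0,"dy":0,"dz":0,"wx":0,"wy":0,"wz":0},{"dx":0,"dy":0,"dz":0,"wx":0,"wy":0,"wz":0},{"dx":0,"dy":0,"dz":0,"wx":0,"wy":0,"wz":0}]' 5 20
```

```text
t: 18.2
eef_pos: [0.4338, -0.2073, 0.0034]
ee_rot: [-3.141, -0.0, -1.012]
force: [0.9, 0.3, 0.3]
width: 0.0869
gripper_force: 0.0
t: 19.45
eef_pos: [0.4337, -0.2073, 0.0033]
ee_rot: [3.141, 0.0, -1.012]
force: [-0.6, -0.7, -0.4]
width: 0.0633
gripper_force: 20.0
```

```bash
python3 -m crank '[{"dx":0,"dy":0,"dz":0,"wx":0,"wy":0,"wz":0},{"dx":0,"dy":0,"dz":0,"wx":0,"wy":0,"wz":0},{"dx":0,"dy":0,"dz":0,"wx":0,"wy":0,"wz":10},{"dx":0,"dy":0,"dz":0,"wx":0,"wy":0,"wz":20},{"dx":0,"dy":0,"dz":0,"wx":0,"wy":0,"wz":30},{"dx":0,"dy":0,"dz":0,"wx":0,"wy":0,"wz":40},{"dx":0,"dy":0,"dz":0,"wx":0,"wy":0,"wz":50},{"dx":0,"dy":0,"dz":0,"wx":0,"wy":0,"wz":60},{"dx":0,"dy":0,"dz":0,"wx":0,"wy":0,"wz":70},{"dx":0,"dy":0,"dz":0,"wx":0,"wy":0,"wz":80}]' 8.4
python3 -m crank '[{"dx":0,"dy":0,"dz":0,"wx":0,"wy":0,"wz":0},{"dx":0,"dy":0,"dz":0,"wx":0,"wy":0,"wz":0},{"dx":0,"dy":0,"dz":0,"wx":0,"wy":0,"wz":0},{"dx":0,"dy":0,"dz":0,"wx":0,"wy":0,"wz":0},{"dx":0,"dy":0,"dz":0,"wx":0,"wy":0,"wz":0},{"dx":0,"dy":0,"dz":0,"wx":0,"wy":0,"wz":0},{"dx":0,"dy":0,"dz":0,"wx":0,"wy":0,"wz":0},{"dx":0,"dy":0,"dz":-1,"wx":0,"wy":0,"wz":0},{"dx":0,"dy":0,"dz":-5,"wx":0,"wy":0,"wz":0},{"dx":0,"dy":0,"dz":-10,"wx":0,"wy":0,"wz":0}]' 5 30
python3 -c "
from h import *
goal(.5760,.1004,.115,100)"
```

```text
t: 20.7
eef_pos: [0.4338, -0.2072, 0.0033]
ee_rot: [-3.141, 0.0, -2.414]
force: [-0.3, -0.7, -0.7]
width: 0.0838
gripper_force: 0.0
t: 21.95
eef_pos: [0.4326, -0.2071, 0.1041]
ee_rot: [3.14, -0.002, -2.408]
force: [1.4, -0.5, -0.5]
width: 0.062
gripper_force: 30.0
d [-31.24  13.25  -1.12] wz 32.0 now 132.0 p [ 0.4326 -0.2071  0.1041] q1,q6 [-0.04 -0.8 ] t 21.95 F [ 1.4 -0.5 -0.5] w 62.0 gf 30.0
```

```bash
python3 -m crank '[{"dx":-5.5,"dy":2.3,"dz":-1.1,"wx":0,"wy":0,"wz":0},{"dx":-11,"dy":4.6,"dz":-1.1,"wx":0,"wy":0,"wz":0},{"dx":-16.5,"dy":7,"dz":-1.1,"wx":0,"wy":0,"wz":0},{"dx":-22,"dy":9.3,"dz":-1.1,"wx":0,"wy":0,"wz":0},{"dx":-27,"dy":11.5,"dz":-1.1,"wx":0,"wy":0,"wz":0},{"dx":-30.5,"dy":13,"dz":-1.1,"wx":0,"wy":0,"wz":0},{"dx":-31.2,"dy":13.2,"dz":-1.1,"wx":0,"wy":0,"wz":0},{"dx":-31.2,"dy":13.2,"dz":-1.1,"wx":0,"wy":0,"wz":0},{"dx":-31.2,"dy":13.2,"dz":-1.1,"wx":0,"wy":0,"wz":0},{"dx":-31.2,"dy":13.2,"dz":-1.1,"wx":0,"wy":0,"wz":0}]'
python3 -c "
from h import *
goal(.5760,.1004,.07)"
```

```text
t: 23.2
eef_pos: [0.5768, 0.0987, 0.1145]
ee_rot: [3.142, 0.0, -2.409]
force: [-0.2, -1.0, -1.7]
width: 0.0623
gripper_force: 30.0
d [-0.06  0.18  4.45] wz 0 now 132.0 p [0.5768 0.0987 0.1145] q1,q6 [ 0.5  -1.34] t 23.2 F [-0.2 -1.  -1.7] w 62.3 gf 30.0
```

```bash
python3 -m crank '[{"dx":-0.06,"dy":0.18,"dz":0.5,"wx":0,"wy":0,"wz":0},{"dx":-0.06,"dy":0.18,"dz":1.5,"wx":0,"wy":0,"wz":0},{"dx":-0.06,"dy":0.18,"dz":2.2,"wx":0,"wy":0,"wz":0},{"dx":-0.06,"dy":0.18,"dz":2.6,"wx":0,"wy":0,"wz":0},{"dx":-0.06,"dy":0.18,"dz":3,"wx":0,"wy":0,"wz":0},{"dx":-0.06,"dy":0.18,"dz":3.4,"wx":0,"wy":0,"wz":0},{"dx":-0.06,"dy":0.18,"dz":3.8,"wx":0,"wy":0,"wz":0},{"dx":-0.06,"dy":0.18,"dz":4.2,"wx":0,"wy":0,"wz":0},{"dx":-0.06,"dy":0.18,"dz":4.5,"wx":0,"wy":0,"wz":0},{"dx":-0.06,"dy":0.18,"dz":4.5,"wx":0,"wy":0,"wz":0}]'
python3 -c "
from h import *
goal(.5760,.1004,.0402)"
```

```text
t: 24.45
eef_pos: [0.5765, 0.1011, 0.0691]
ee_rot: [-3.141, -0.0, -2.408]
force: [2.7, -3.8, -3.4]
width: 0.062
gripper_force: 30.0
d [ 0.09 -0.02  2.89] wz 0 now 132.0 p [0.5765 0.1011 0.0691] q1,q6 [ 0.51 -1.35] t 24.45 F [ 2.7 -3.8 -3.4] w 62.0 gf 30.0
```

```bash
python3 -m crank '[{"dx":0.09,"dy":-0.02,"dz":0.4,"wx":0,"wy":0,"wz":0},{"dx":0.09,"dy":-0.02,"dz":0.8,"wx":0,"wy":0,"wz":0},{"dx":0.09,"dy":-0.02,"dz":1.2,"wx":0,"wy":0,"wz":0},{"dx":0.09,"dy":-0.02,"dz":1.6,"wx":0,"wy":0,"wz":0},{"dx":0.09,"dy":-0.02,"dz":2,"wx":0,"wy":0,"wz":0},{"dx":0.09,"dy":-0.02,"dz":2.4,"wx":0,"wy":0,"wz":0},{"dx":0.09,"dy":-0.02,"dz":2.7,"wx":0,"wy":0,"wz":0},{"dx":0.09,"dy":-0.02,"dz":2.85,"wx":0,"wy":0,"wz":0},{"dx":0.09,"dy":-0.02,"dz":2.9,"wx":0,"wy":0,"wz":0},{"dx":0.09,"dy":-0.02,"dz":2.9,"wx":0,"wy":0,"wz":0}]'
python3 -c "
from h import *
goal(.5760,.1004,.0397)"
```

```text
t: 25.7
eef_pos: [0.576, 0.1007, 0.0403]
ee_rot: [-3.141, 0.0, -2.408]
force: [3.7, -3.4, -0.4]
width: 0.0622
gripper_force: 30.0
d [ 0.02 -0.03  0.06] wz 0 now 132.0 p [0.576  0.1007 0.0403] q1,q6 [ 0.51 -1.34] t 25.7 F [ 3.7 -3.4 -0.4] w 62.2 gf 30.0
```

```bash
python3 -m crank '[{"dx":0,"dy":0,"dz":0,"wx":0,"wy":0,"wz":0},{"dx":0,"dy":0,"dz":0,"wx":0,"wy":0,"wz":0},{"dx":0,"dy":0,"dz":0,"wx":0,"wy":0,"wz":0},{"dx":0,"dy":0,"dz":0,"wx":0,"wy":0,"wz":0},{"dx":0,"dy":0,"dz":-0.5,"wx":0,"wy":0,"wz":0},{"dx":0,"dy":0,"dz":-2,"wx":0,"wy":0,"wz":0},{"dx":0,"dy":0,"dz":-4,"wx":0,"wy":0,"wz":0},{"dx":0,"dy":0,"dz":-7,"wx":0,"wy":0,"wz":0},{"dx":0,"dy":0,"dz":-7.5,"wx":0,"wy":0,"wz":0},{"dx":0,"dy":0,"dz":-7.5,"wx":0,"wy":0,"wz":0}]' 8
python3 -c "
from h import *
goal(.590,.2665,.05)
print(proj('top',[(.590,.2665,0),(.645,.301,0),(.535,.232,0)]))"
```

```text
t: 26.95
eef_pos: [0.576, 0.1008, 0.1162]
ee_rot: [-3.141, 0.002, -2.408]
force: [-0.1, -0.5, 0.3]
width: 0.0801
gripper_force: 0.0
d [-12.12  11.37   6.64] wz 0 now 132.0 p [0.576  0.1008 0.1162] q1,q6 [ 0.51 -1.34] t 26.95 F [-0.1 -0.5  0.3] w 80.1 gf 0.0
[[134.92669195 168.76328122]
 [122.51010897 148.09391083]
 [147.47156941 189.67654659]]
```

```bash
python3 -m crank '[{"dx":-4,"dy":3.8,"dz":0,"wx":0,"wy":0,"wz":0},{"dx":-8,"dy":7.6,"dz":0,"wx":0,"wy":0,"wz":0},{"dx":-11,"dy":10.4,"dz":2,"wx":0,"wy":0,"wz":0},{"dx":-12.1,"dy":11.4,"dz":4.5,"wx":0,"wy":0,"wz":0},{"dx":-12.1,"dy":11.4,"dz":7,"wx":0,"wy":0,"wz":0},{"dx":-12.1,"dy":11.4,"dz":8.6,"wx":0,"wy":0,"wz":0},{"dx":-12.1,"dy":11.4,"dz":8.6,"wx":0,"wy":0,"wz":0},{"dx":-12.1,"dy":11.4,"dz":8.6,"wx":0,"wy":0,"wz":0},{"dx":-12.1,"dy":11.4,"dz":8.6,"wx":0,"wy":0,"wz":0},{"dx":-12.1,"dy":11.4,"dz":8.6,"wx":0,"wy":0,"wz":0}]' 7
python3 - <<'E'
from h import *
goal(.590,.2665,.0035)
b=save('side','s3.png');a=save('top','t3.png')
c=[cv2.resize(i[y-45:y+45,x-60:x+60],(400,300),interpolation=cv2.INTER_CUBIC) for i,x,y in((a,160,173),(b,227,230))]
cv2.imwrite('pics/c3.png',np.hstack(c)[...,::-1])
E
```

```text
t: 28.2
eef_pos: [0.5898, 0.2666, 0.0302]
ee_rot: [-3.142, 0.001, -2.408]
force: [0.2, 1.2, -0.1]
width: 0.07
gripper_force: 0.0
d [-0.01 -0.02  2.67] wz 0 now 132.0 p [0.5898 0.2666 0.0302] q1,q6 [ 0.73 -1.56] t 28.2 F [ 0.2  1.2 -0.1] w 70.0 gf 0.0
```

View pics/c3.png

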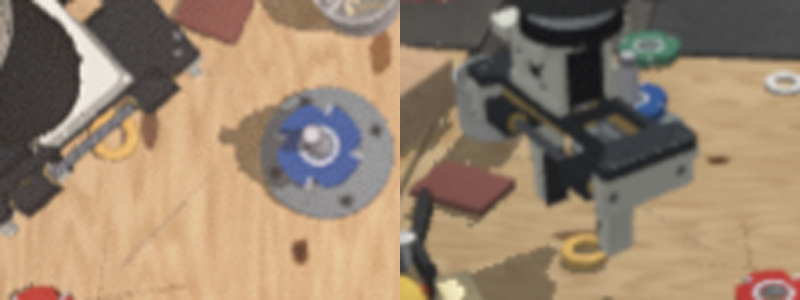

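The blue cutter lies on the stack at about (318,145), and the brass ring is between the fingers. I'll grasp it.

```bash
python3 -m crank '[{"dx":0,"dy":0,"dz":1,"wx":0,"wy":0,"wz":0},{"dx":0,"dy":0,"dz":2,"wx":0,"wy":0,"wz":0},{"dx":0,"dy":0,"dz":2.5,"wx":0,"wy":0,"wz":0},{"dx":0,"dy":0,"dz":2.7,"wx":0,"wy":0,"wz":0},{"dx":0,"dy":0,"dz":2.7,"wx":0,"wy":0,"wz":0},{"dx":0,"dy":0,"dz":2.7,"wx":0,"wy":0,"wz":0},{"dx":0,"dy":0,"dz":2.7,"wx":0,"wy":0,"wz":0},{"dx":0,"dy":0,"dz":2.7,"wx":0,"wy":0,"wz":0},{"dx":0,"dy":0,"dz":2.7,"wx":0,"wy":0,"wz":0},{"dx":0,"dy":0,"dz":2.7,"wx":0,"wy":0,"wz":0}]'
python3 -m crank '[{"dx":0,"dy":0,"dz":0,"wx":0,"wy":0,"wz":0},{"dx":0,"dy":0,"dz":0,"wx":0,"wy":0,"wz":0},{"dx":0,"dy":0,"dz":0,"wx":0,"wy":0,"wz":0},{"dx":0,"dy":0,"dz":0,"wx":0,"wy":0,"wz":0},{"dx":0,"dy":0,"dz":0,"wx":0,"wy":0,"wz":0},{"dx":0,"dy":0,"dz":0,"wx":0,"wy":0,"wz":0},{"dx":0,"dy":0,"dz":0,"wx":0,"wy":0,"wz":0},{"dx":0,"dy":0,"dz":0,"wx":0,"wy":0,"wz":0},{"dx":0,"dy":0,"dz":0,"wx":0,"wy":0,"wz":0},{"dx":0,"dy":0,"dz":0,"wx":0,"wy":0,"wz":0}]' 2.5 15
python3 -m crank '[{"dx":0,"dy":0,"dz":0,"wx":0,"wy":0,"wz":0},{"dx":0,"dy":0,"dz":0,"wx":0,"wy":0,"wz":0},{"dx":0,"dy":0,"dz":0,"wx":0,"wy":0,"wz":-10},{"dx":0,"dy":0,"dz":0,"wx":0,"wy":0,"wz":-20},{"dx":0,"dy":0,"dz":0,"wx":0,"wy":0,"wz":-30},{"dx":0,"dy":0,"dz":0,"wx":0,"wy":0,"wz":-40},{"dx":0,"dy":0,"dz":0,"wx":0,"wy":0,"wz":-50},{"dx":0,"dy":0,"dz":0,"wx":0,"wy":0,"wz":-60},{"dx":0,"dy":0,"dz":0,"wx":0,"wy":0,"wz":-70},{"dx":0,"dy":0,"dz":0,"wx":0,"wy":0,"wz":-80}]' 6
python3 -m crank '[{"dx":0,"dy":0,"dz":0,"wx":0,"wy":0,"wz":0},{"dx":0,"dy":0,"dz":0,"wx":0,"wy":0,"wz":0},{"dx":0,"dy":0,"dz":0,"wx":0,"wy":0,"wz":0},{"dx":0,"dy":0,"dz":0,"wx":0,"wy":0,"wz":0},{"dx":0,"dy":0,"dz":0,"wx":0,"wy":0,"wz":0},{"dx":0,"dy":0,"dz":0,"wx":0,"wy":0,"wz":0},{"dx":0,"dy":0,"dz":0,"wx":0,"wy":0,"wz":0},{"dx":0,"dy":0,"dz":-1,"wx":0,"wy":0,"wz":0},{"dx":0,"dy":0,"dz":-5,"wx":0,"wy":0,"wz":0},{"dx":0,"dy":0,"dz":-11,"wx":0,"wy":0,"wz":0}]' 2.5 25
python3 -c "
from h import *
goal(.5760,.1004,.115)"
```

```text
t: 29.55
eef_pos: [0.5894, 0.2664, 0.0023]
ee_rot: [3.142, 0.0, -2.408]
force: [0.4, 0.1, 0.0]
width: 0.0698
gripper_force: 0.0
t: 30.8
eef_pos: [0.5894, 0.2664, 0.0023]
ee_rot: [-3.142, -0.0, -2.408]
force: [0.2, -0.5, -0.2]
width: 0.0364
gripper_force: 15.0
t: 32.05
eef_pos: [0.5894, 0.2664, 0.0023]
ee_rot: [3.142, 0.0, -1.006]
force: [-0.4, -0.1, 0.3]
width: 0.06
gripper_force: 0.0
t: 33.3
eef_pos: [0.5883, 0.2656, 0.1122]
ee_rot: [3.138, -0.0, -1.012]
force: [1.2, 1.6, 0.3]
width: 0.0369
gripper_force: 25.0
d [13.35  9.8  -0.23] wz 0 now -148.0 p [0.5883 0.2656 0.1122] q1,q6 [ 0.73 -0.17] t 33.3 F [1.2 1.6 0.3] w 36.9 gf 25.0
```

```bash
python3 -m crank '[{"dx":4,"dy":3,"dz":-0.4,"wx":0,"wy":0,"wz":0},{"dx":8,"dy":6,"dz":-0.4,"wx":0,"wy":0,"wz":0},{"dx":12,"dy":8.8,"dz":-0.4,"wx":0,"wy":0,"wz":0},{"dx":13.3,"dy":9.8,"dz":-0.4,"wx":0,"wy":0,"wz":0},{"dx":13.4,"dy":9.9,"dz":-0.4,"wx":0,"wy":0,"wz":0},{"dx":13.4,"dy":9.9,"dz":-0.4,"wx":0,"wy":0,"wz":0},{"dx":13.4,"dy":9.9,"dz":-0.4,"wx":0,"wy":0,"wz":0},{"dx":13.4,"dy":9.9,"dz":-0.4,"wx":0,"wy":0,"wz":0},{"dx":13.4,"dy":9.9,"dz":0.6,"wx":0,"wy":0,"wz":0},{"dx":13.4,"dy":9.9,"dz":0.6,"wx":0,"wy":0,"wz":0}]'
python3 -c "
from h import *
goal(.5760,.1004,.07)"
```

```text
t: 34.55
eef_pos: [0.5757, 0.1001, 0.105]
ee_rot: [3.139, 0.0, -1.012]
force: [0.6, 0.3, -0.2]
width: 0.0369
gripper_force: 25.0
d [-0.01 -0.05  3.5 ] wz 0 now -148.0 p [0.5757 0.1001 0.105 ] q1,q6 [0.51 0.05] t 34.55 F [ 0.6  0.3 -0.2] w 36.9 gf 25.0
```

```bash
python3 -m crank '[{"dx":0,"dy":-0.04,"dz":0.6,"wx":0,"wy":0,"wz":0},{"dx":0,"dy":-0.04,"dz":1.2,"wx":0,"wy":0,"wz":0},{"dx":0,"dy":-0.04,"dz":1.6,"wx":0,"wy":0,"wz":0},{"dx":0,"dy":-0.04,"dz":2,"wx":0,"wy":0,"wz":0},{"dx":0,"dy":-0.04,"dz":2.4,"wx":0,"wy":0,"wz":0},{"dx":0,"dy":-0.04,"dz":2.8,"wx":0,"wy":0,"wz":0},{"dx":0,"dy":-0.04,"dz":3.2,"wx":0,"wy":0,"wz":0},{"dx":0,"dy":-0.04,"dz":3.5,"wx":0,"wy":0,"wz":0},{"dx":0,"dy":-0.04,"dz":3.5,"wx":0,"wy":0,"wz":0},{"dx":0,"dy":-0.04,"dz":3.5,"wx":0,"wy":0,"wz":0}]'
python3 -c "
from h import *
goal(.5760,.1004,.049)"
```

```text
t: 35.8
eef_pos: [0.577, 0.1005, 0.0714]
ee_rot: [-3.141, -0.0, -1.012]
force: [0.7, 1.0, -0.1]
width: 0.0366
gripper_force: 25.0
d [-0.04  0.09  2.24] wz 0 now -148.0 p [0.577  0.1005 0.0714] q1,q6 [0.51 0.05] t 35.8 F [ 0.7  1.  -0.1] w 36.6 gf 25.0
```

```bash
python3 -m crank '[{"dx":-0.02,"dy":0.05,"dz":0.4,"wx":0,"wy":0,"wz":0},{"dx":-0.02,"dy":0.05,"dz":0.8,"wx":0,"wy":0,"wz":0},{"dx":-0.02,"dy":0.05,"dz":1.2,"wx":0,"wy":0,"wz":0},{"dx":-0.02,"dy":0.05,"dz":1.6,"wx":0,"wy":0,"wz":0},{"dx":-0.02,"dy":0.05,"dz":1.9,"wx":0,"wy":0,"wz":0},{"dx":-0.02,"dy":0.05,"dz":2.1,"wx":0,"wy":0,"wz":0},{"dx":-0.02,"dy":0.05,"dz":2.1,"wx":0,"wy":0,"wz":0},{"dx":-0.02,"dy":0.05,"dz":2.1,"wx":0,"wy":0,"wz":0},{"dx":-0.02,"dy":0.05,"dz":2.1,"wx":0,"wy":0,"wz":0},{"dx":-0.02,"dy":0.05,"dz":2.1,"wx":0,"wy":0,"wz":0}]'
python3 -c "
from h import *
goal(.5760,.1004,.049)"
```

```text
t: 37.05
eef_pos: [0.5763, 0.1004, 0.0504]
ee_rot: [-3.141, 0.0, -1.012]
force: [0.1, -0.3, -1.1]
width: 0.0366
gripper_force: 25.0
d [-0.02  0.03  0.14] wz 0 now -148.0 p [0.5763 0.1004 0.0504] q1,q6 [0.51 0.05] t 37.05 F [ 0.1 -0.3 -1.1] w 36.6 gf 25.0
```

```bash
python3 -m crank '[{"dx":-0.02,"dy":0.03,"dz":0.1,"wx":0,"wy":0,"wz":0},{"dx":-0.02,"dy":0.03,"dz":0.15,"wx":0,"wy":0,"wz":0},{"dx":-0.02,"dy":0.03,"dz":0.15,"wx":0,"wy":0,"wz":0},{"dx":-0.02,"dy":0.03,"dz":0.15,"wx":0,"wy":0,"wz":0},{"dx":-0.02,"dy":0.03,"dz":0.15,"wx":0,"wy":0,"wz":0},{"dx":-0.02,"dy":0.03,"dz":0.15,"wx":0,"wy":0,"wz":0},{"dx":-0.02,"dy":0.03,"dz":0.15,"wx":0,"wy":0,"wz":0},{"dx":-0.02,"dy":0.03,"dz":0.15,"wx":0,"wy":0,"wz":0},{"dx":-0.02,"dy":0.03,"dz":0.15,"wx":0,"wy":0,"wz":0},{"dx":-0.02,"dy":0.03,"dz":0.15,"wx":0,"wy":0,"wz":0}]'
python3 -m crank '[{"dx":0,"dy":0,"dz":0,"wx":0,"wy":0,"wz":0},{"dx":0,"dy":0,"dz":0,"wx":0,"wy":0,"wz":0},{"dx":0,"dy":0,"dz":0,"wx":0,"wy":0,"wz":0},{"dx":0,"dy":0,"dz":0,"wx":0,"wy":0,"wz":0},{"dx":0,"dy":0,"dz":-0.5,"wx":0,"wy":0,"wz":0},{"dx":0,"dy":0,"dz":-2,"wx":0,"wy":0,"wz":0},{"dx":0,"dy":0,"dz":-4,"wx":0,"wy":0,"wz":0},{"dx":0,"dy":0,"dz":-6.5,"wx":0,"wy":0,"wz":0},{"dx":0,"dy":0,"dz":-6.5,"wx":0,"wy":0,"wz":0},{"dx":0,"dy":0,"dz":-6.5,"wx":0,"wy":0,"wz":0}]' 6
python3 -c "
from h import *
goal(.4445,.315,.05,170)
print(onz('top',[(64,240),(79,240),(50,240)],.03))"
```

```text
t: 38.3
eef_pos: [0.576, 0.1004, 0.0488]
ee_rot: [-3.141, -0.0, -1.012]
force: [0.8, -0.5, 0.0]
width: 0.0368
gripper_force: 25.0
t: 39.55
eef_pos: [0.5759, 0.1004, 0.1143]
ee_rot: [-3.141, 0.0, -1.012]
force: [0.2, -0.1, -0.7]
width: 0.0601
gripper_force: 0.0
d [-25.16  -0.23   6.44] wz 42.0 now -148.0 p [0.5759 0.1004 0.1143] q1,q6 [0.51 0.05] t 39.55 F [ 0.2 -0.1 -0.7] w 60.1 gf 0.0
[[0.40598362 0.42459062 0.03      ]
 [0.40592735 0.38792315 0.03      ]
 [0.40604311 0.45872865 0.03      ]]
```

```bash
python3 -m crank '[{"dx":-5.5,"dy":-0.1,"dz":0,"wx":0,"wy":0,"wz":10},{"dx":-11,"dy":-0.1,"dz":0,"wx":0,"wy":0,"wz":20},{"dx":-16,"dy":-0.2,"dz":0,"wx":0,"wy":0,"wz":30},{"dx":-21,"dy":-0.2,"dz":1,"wx":0,"wy":0,"wz":40},{"dx":-24.5,"dy":-0.2,"dz":3,"wx":0,"wy":0,"wz":42},{"dx":-25.2,"dy":-0.2,"dz":5,"wx":0,"wy":0,"wz":42},{"dx":-25.2,"dy":-0.2,"dz":7.5,"wx":0,"wy":0,"wz":42},{"dx":-25.2,"dy":-0.2,"dz":7.5,"wx":0,"wy":0,"wz":42},{"dx":-25.2,"dy":-0.2,"dz":7.5,"wx":0,"wy":0,"wz":42},{"dx":-25.2,"dy":-0.2,"dz":7.5,"wx":0,"wy":0,"wz":42}]' 8
python3 - <<'E'
from h import *
goal(.4445,.315,.003,170)
b=save('side','s4.png');a=save('top','t4.png')
c=[cv2.resize(i[y-45:y+45,x-60:x+60],(400,300),interpolation=cv2.INTER_CUBIC) for i,x,y in((a,150,190),(b,257,240))]
cv2.imwrite('pics/c4.png',np.hstack(c)[...,::-1])
E
```

```text
t: 40.8
eef_pos: [0.4445, 0.3154, 0.0397]
ee_rot: [-3.141, 0.001, -1.745]
force: [1.1, -0.3, 0.4]
width: 0.08
gripper_force: 0.0
d [ 0.05 -0.    3.67] wz 0.0 now 170.0 p [0.4445 0.3154 0.0397] q1,q6 [ 0.98 -1.15] t 40.8 F [ 1.1 -0.3  0.4] w 80.0 gf 0.0
```

View pics/c4.png

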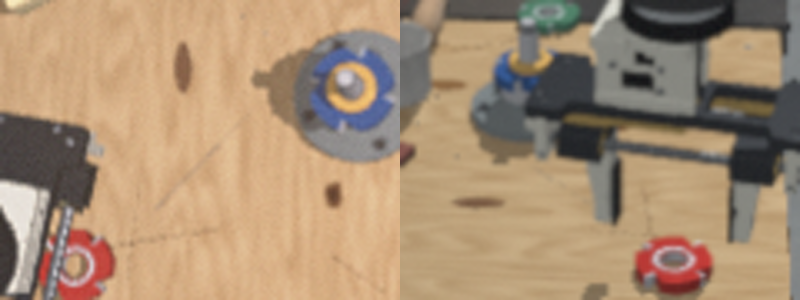

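Brass and blue are on the spindle (crop at (350,88)), and the red cutter lies between the fingers. I'll grasp red.

```bash
python3 -m crank '[{"dx":0.05,"dy":0,"dz":1.5,"wx":0,"wy":0,"wz":0},{"dx":0.05,"dy":0,"dz":2.6,"wx":0,"wy":0,"wz":0},{"dx":0.05,"dy":0,"dz":3.3,"wx":0,"wy":0,"wz":0},{"dx":0.05,"dy":0,"dz":3.65,"wx":0,"wy":0,"wz":0},{"dx":0.05,"dy":0,"dz":3.65,"wx":0,"wy":0,"wz":0},{"dx":0.05,"dy":0,"dz":3.65,"wx":0,"wy":0,"wz":0},{"dx":0.05,"dy":0,"dz":3.65,"wx":0,"wy":0,"wz":0},{"dx":0.05,"dy":0,"dz":3.65,"wx":0,"wy":0,"wz":0},{"dx":0.05,"dy":0,"dz":3.65,"wx":0,"wy":0,"wz":0},{"dx":0.05,"dy":0,"dz":3.65,"wx":0,"wy":0,"wz":0}]'
python3 -m crank '[{"dx":0,"dy":0,"dz":0,"wx":0,"wy":0,"wz":0},{"dx":0,"dy":0,"dz":0,"wx":0,"wy":0,"wz":0},{"dx":0,"dy":0,"dz":0,"wx":0,"wy":0,"wz":0},{"dx":0,"dy":0,"dz":0,"wx":0,"wy":0,"wz":0},{"dx":0,"dy":0,"dz":0,"wx":0,"wy":0,"wz":0},{"dx":0,"dy":0,"dz":0,"wx":0,"wy":0,"wz":0},{"dx":0,"dy":0,"dz":0,"wx":0,"wy":0,"wz":0},{"dx":0,"dy":0,"dz":0,"wx":0,"wy":0,"wz":0},{"dx":0,"dy":0,"dz":0,"wx":0,"wy":0,"wz":0},{"dx":0,"dy":0,"dz":0,"wx":0,"wy":0,"wz":0}]' 4.5 20
python3 -m crank '[{"dx":0,"dy":0,"dz":0,"wx":0,"wy":0,"wz":0},{"dx":0,"dy":0,"dz":0,"wx":0,"wy":0,"wz":0},{"dx":0,"dy":0,"dz":0,"wx":0,"wy":0,"wz":-10},{"dx":0,"dy":0,"dz":0,"wx":0,"wy":0,"wz":-20.5},{"dx":0,"dy":0,"dz":0,"wx":0,"wy":0,"wz":-31},{"dx":0,"dy":0,"dz":0,"wx":0,"wy":0,"wz":-41.5},{"dx":0,"dy":0,"dz":0,"wx":0,"wy":0,"wz":-52},{"dx":0,"dy":0,"dz":0,"wx":0,"wy":0,"wz":-62.5},{"dx":0,"dy":0,"dz":0,"wx":0,"wy":0,"wz":-73},{"dx":0,"dy":0,"dz":0,"wx":0,"wy":0,"wz":-83}]' 7.2
python3 -m crank '[{"dx":0,"dy":0,"dz":0,"wx":0,"wy":0,"wz":0},{"dx":0,"dy":0,"dz":0,"wx":0,"wy":0,"wz":0},{"dx":0,"dy":0,"dz":0,"wx":0,"wy":0,"wz":0},{"dx":0,"dy":0,"dz":0,"wx":0,"wy":0,"wz":0},{"dx":0,"dy":0,"dz":0,"wx":0,"wy":0,"wz":0},{"dx":0,"dy":0,"dz":0,"wx":0,"wy":0,"wz":0},{"dx":0,"dy":0,"dz":0,"wx":0,"wy":0,"wz":0},{"dx":0,"dy":0,"dz":-1,"wx":0,"wy":0,"wz":0},{"dx":0,"dy":0,"dz":-5,"wx":0,"wy":0,"wz":0},{"dx":0,"dy":0,"dz":-11,"wx":0,"wy":0,"wz":0}]' 4.5 30
python3 -c "
from h import *
goal(.5760,.1004,.115)"
```

```text
t: 42.15
eef_pos: [0.4439, 0.3147, 0.0024]
ee_rot: [-3.142, 0.0, -1.745]
force: [-0.2, -0.7, -0.2]
width: 0.08
gripper_force: 0.0
t: 43.4
eef_pos: [0.444, 0.3146, 0.0023]
ee_rot: [-3.142, 0.0, -1.745]
force: [1.1, 0.2, -0.3]
width: 0.0554
gripper_force: 20.0
t: 44.65
eef_pos: [0.4439, 0.3145, 0.0023]
ee_rot: [3.141, 0.0, -0.29]
force: [0.5, -0.3, -0.6]
width: 0.0719
gripper_force: 0.0
t: 45.9
eef_pos: [0.4431, 0.3136, 0.1125]
ee_rot: [3.138, 0.001, -0.296]
force: [0.7, 0.5, -1.9]
width: 0.055
gripper_force: 30.0
d [18.94 16.51 -0.22] wz 0 now -107.0 p [0.4431 0.3136 0.1125] q1,q6 [0.98 0.3 ] t 45.9 F [ 0.7  0.5 -1.9] w 55.0 gf 30.0
```

```bash
python3 -m crank '[{"dx":4,"dy":3.5,"dz":-0.3,"wx":0,"wy":0,"wz":0},{"dx":8,"dy":7,"dz":-0.3,"wx":0,"wy":0,"wz":0},{"dx":12,"dy":10.5,"dz":-0.3,"wx":0,"wy":0,"wz":0},{"dx":16,"dy":14,"dz":-0.3,"wx":0,"wy":0,"wz":0},{"dx":18.5,"dy":16.1,"dz":-0.3,"wx":0,"wy":0,"wz":0},{"dx":18.9,"dy":16.5,"dz":-0.3,"wx":0,"wy":0,"wz":0},{"dx":18.9,"dy":16.5,"dz":-0.3,"wx":0,"wy":0,"wz":0},{"dx":18.9,"dy":16.5,"dz":-0.3,"wx":0,"wy":0,"wz":0},{"dx":18.9,"dy":16.5,"dz":0.7,"wx":0,"wy":0,"wz":0},{"dx":18.9,"dy":16.5,"dz":0.7,"wx":0,"wy":0,"wz":0}]'
python3 -c "
from h import *
goal(.5760,.1004,.07)"
```

```text
t: 47.15
eef_pos: [0.5755, 0.102, 0.1042]
ee_rot: [3.14, 0.002, -0.295]
force: [0.5, -0.4, -0.9]
width: 0.0549
gripper_force: 30.0
d [0.1  0.13 3.42] wz 0 now -106.9 p [0.5755 0.102  0.1042] q1,q6 [0.51 0.77] t 47.15 F [ 0.5 -0.4 -0.9] w 54.9 gf 30.0
```

```bash
python3 -m crank '[{"dx":0.08,"dy":0.12,"dz":0.3,"wx":0,"wy":0,"wz":0},{"dx":0.08,"dy":0.12,"dz":1,"wx":0,"wy":0,"wz":0},{"dx":0.08,"dy":0.12,"dz":1.5,"wx":0,"wy":0,"wz":0},{"dx":0.08,"dy":0.12,"dz":1.9,"wx":0,"wy":0,"wz":0},{"dx":0.08,"dy":0.12,"dz":2.3,"wx":0,"wy":0,"wz":0},{"dx":0.08,"dy":0.12,"dz":2.7,"wx":0,"wy":0,"wz":0},{"dx":0.08,"dy":0.12,"dz":3,"wx":0,"wy":0,"wz":0},{"dx":0.08,"dy":0.12,"dz":3.3,"wx":0,"wy":0,"wz":0},{"dx":0.08,"dy":0.12,"dz":3.4,"wx":0,"wy":0,"wz":0},{"dx":0.08,"dy":0.12,"dz":3.4,"wx":0,"wy":0,"wz":0}]'
python3 -c "
from h import *
goal(.5760,.1004,.0568)"
```

```text
t: 48.4
eef_pos: [0.577, 0.1003, 0.0713]
ee_rot: [3.142, 0.0, -0.296]
force: [0.2, 0.4, -1.4]
width: 0.0552
gripper_force: 30.0
d [-0.1   0.01  1.45] wz 0 now -107.0 p [0.577  0.1003 0.0713] q1,q6 [0.51 0.77] t 48.4 F [ 0.2  0.4 -1.4] w 55.2 gf 30.0
```

```bash
python3 -m crank '[{"dx":-0.07,"dy":0.01,"dz":0.3,"wx":0,"wy":0,"wz":0},{"dx":-0.07,"dy":0.01,"dz":0.6,"wx":0,"wy":0,"wz":0},{"dx":-0.07,"dy":0.01,"dz":0.9,"wx":0,"wy":0,"wz":0},{"dx":-0.07,"dy":0.01,"dz":1.2,"wx":0,"wy":0,"wz":0},{"dx":-0.07,"dy":0.01,"dz":1.35,"wx":0,"wy":0,"wz":0},{"dx":-0.07,"dy":0.01,"dz":1.4,"wx":0,"wy":0,"wz":0},{"dx":-0.07,"dy":0.01,"dz":1.4,"wx":0,"wy":0,"wz":0},{"dx":-0.07,"dy":0.01,"dz":1.4,"wx":0,"wy":0,"wz":0},{"dx":-0.07,"dy":0.01,"dz":1.4,"wx":0,"wy":0,"wz":0},{"dx":-0.07,"dy":0.01,"dz":1.4,"wx":0,"wy":0,"wz":0}]'
python3 -c "
from h import *
goal(.5760,.1004,.0565)"
```

```text
t: 49.65
eef_pos: [0.5763, 0.1004, 0.0573]
ee_rot: [-3.142, -0.0, -0.296]
force: [0.3, 0.7, -1.1]
width: 0.055
gripper_force: 30.0
d [-0.03  0.    0.08] wz 0 now -107.0 p [0.5763 0.1004 0.0573] q1,q6 [0.51 0.77] t 49.65 F [ 0.3  0.7 -1.1] w 55.0 gf 30.0
```

```bash
python3 -m crank '[{"dx":-0.03,"dy":0,"dz":0.05,"wx":0,"wy":0,"wz":0},{"dx":-0.03,"dy":0,"dz":0.05,"wx":0,"wy":0,"wz":0},{"dx":-0.03,"dy":0,"dz":0.05,"wx":0,"wy":0,"wz":0},{"dx":-0.03,"dy":0,"dz":0.05,"wx":0,"wy":0,"wz":0},{"dx":-0.03,"dy":0,"dz":-0.5,"wx":0,"wy":0,"wz":0},{"dx":-0.03,"dy":0,"dz":-2,"wx":0,"wy":0,"wz":0},{"dx":-0.03,"dy":0,"dz":-4,"wx":0,"wy":0,"wz":0},{"dx":-0.03,"dy":0,"dz":-6,"wx":0,"wy":0,"wz":0},{"dx":-0.03,"dy":0,"dz":-6,"wx":0,"wy":0,"wz":0},{"dx":-0.03,"dy":0,"dz":-6,"wx":0,"wy":0,"wz":0}]' 7.5
python3 -c "
from h import *
goal(.442,-.373,.05,25)
print([(fit('top','guide_bearing',u),a,c) for n in ['top'] for _ in [arm.grab_frame(n)] for u,a,c,_ in masks(n,'guide_bearing')])
arm.grab_frame('side');print([(fit('side','guide_bearing',u),a,c) for u,a,c,_ in masks('side','guide_bearing')])"
```

```text
t: 50.9
eef_pos: [0.5758, 0.1005, 0.1175]
ee_rot: [-3.141, -0.0, -0.296]
force: [0.0, 0.4, 0.1]
width: 0.0754
gripper_force: 0.0
d [ 1.03 49.19  6.73] wz 48.0 now -107.0 p [0.5758 0.1005 0.1175] q1,q6 [0.51 0.77] t 50.9 F [0.  0.4 0.1] w 75.4 gf 0.0
[(array([ 0.44194393, -0.37056975]), 176, 0.7), (array([ 0.52177222, -0.40176446]), 233, 0.67)]
[(array([ 0.52434344, -0.39614239]), 30, 0.59), (array([ 0.44514028, -0.36851119]), 40, 0.58), (array([ 0.58383584, -0.06830369]), 143, 0.24)]
```

```bash
python3 -m crank '[{"dx":0.1,"dy":6,"dz":0,"wx":0,"wy":0,"wz":8},{"dx":0.2,"dy":12,"dz":0,"wx":0,"wy":0,"wz":16},{"dx":0.4,"dy":18,"dz":0,"wx":0,"wy":0,"wz":24},{"dx":0.5,"dy":24,"dz":0,"wx":0,"wy":0,"wz":32},{"dx":0.7,"dy":30,"dz":0,"wx":0,"wy":0,"wz":40},{"dx":0.8,"dy":36,"dz":0,"wx":0,"wy":0,"wz":48},{"dx":0.9,"dy":42,"dz":0,"wx":0,"wy":0,"wz":48},{"dx":1,"dy":47,"dz":3,"wx":0,"wy":0,"wz":48},{"dx":1,"dy":49.1,"dz":6,"wx":0,"wy":0,"wz":48},{"dx":1,"dy":49.1,"dz":6.7,"wx":0,"wy":0,"wz":48}]' 7
python3 - <<'E'
from h import *
b=save('side','s5.png');a=save('top','t5.png')
goal(.4425,-.3715,.003,25)
c=[cv2.resize(i[y-45:y+45,x-60:x+60],(400,300),interpolation=cv2.INTER_CUBIC) for i,x,y in((a,383,226),(b,245,190))]
cv2.imwrite('pics/c5.png',np.hstack(c)[...,::-1])
E
```

```text
t: 52.35
eef_pos: [0.4399, -0.3727, 0.0476]
ee_rot: [3.139, 0.004, -1.137]
force: [-0.0, 0.2, -0.2]
width: 0.0699
gripper_force: 0.0
d [ 0.02 -0.1   4.63] wz 0.0 now -155.0 p [ 0.4416 -0.3718  0.0493] q1,q6 [-0.36  0.8 ] t 52.45 F [-0.7  0.2 -0.1] w 70.2 gf 0.0
```

View pics/c5.png

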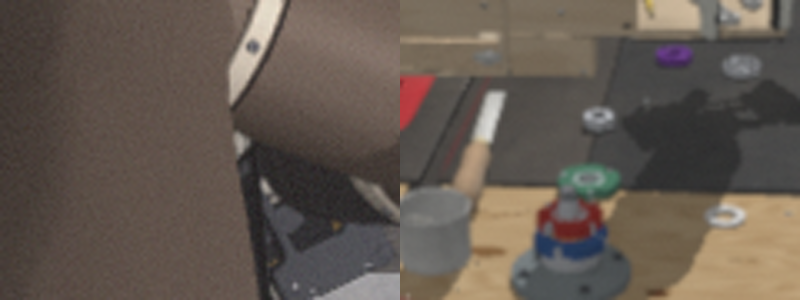

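The red cutter is on the stack at crop (570,215), and the purple look-alike is untouched. I'll grasp the bearing.

```bash
python3 -m crank '[{"dx":0,"dy":-0.1,"dz":1.5,"wx":0,"wy":0,"wz":0},{"dx":0,"dy":-0.1,"dz":3,"wx":0,"wy":0,"wz":0},{"dx":0,"dy":-0.1,"dz":4,"wx":0,"wy":0,"wz":0},{"dx":0,"dy":-0.1,"dz":4.4,"wx":0,"wy":0,"wz":0},{"dx":0,"dy":-0.1,"dz":4.6,"wx":0,"wy":0,"wz":0},{"dx":0,"dy":-0.1,"dz":4.6,"wx":0,"wy":0,"wz":0},{"dx":0,"dy":-0.1,"dz":4.6,"wx":0,"wy":0,"wz":0},{"dx":0,"dy":-0.1,"dz":4.6,"wx":0,"wy":0,"wz":0},{"dx":0,"dy":-0.1,"dz":4.6,"wx":0,"wy":0,"wz":0},{"dx":0,"dy":-0.1,"dz":4.6,"wx":0,"wy":0,"wz":0}]'
python3 -m crank '[{"dx":0,"dy":0,"dz":0,"wx":0,"wy":0,"wz":0},{"dx":0,"dy":0,"dz":0,"wx":0,"wy":0,"wz":0},{"dx":0,"dy":0,"dz":0,"wx":0,"wy":0,"wz":0},{"dx":0,"dy":0,"dz":0,"wx":0,"wy":0,"wz":0},{"dx":0,"dy":0,"dz":0,"wx":0,"wy":0,"wz":0},{"dx":0,"dy":0,"dz":0,"wx":0,"wy":0,"wz":0},{"dx":0,"dy":0,"dz":0,"wx":0,"wy":0,"wz":0},{"dx":0,"dy":0,"dz":0,"wx":0,"wy":0,"wz":0},{"dx":0,"dy":0,"dz":0,"wx":0,"wy":0,"wz":0},{"dx":0,"dy":0,"dz":0,"wx":0,"wy":0,"wz":0}]' 3 15
python3 -m crank '[{"dx":0,"dy":0,"dz":0,"wx":0,"wy":0,"wz":0},{"dx":0,"dy":0,"dz":0,"wx":0,"wy":0,"wz":0},{"dx":0,"dy":0,"dz":0,"wx":0,"wy":0,"wz":10},{"dx":0,"dy":0,"dz":0,"wx":0,"wy":0,"wz":20},{"dx":0,"dy":0,"dz":0,"wx":0,"wy":0,"wz":30},{"dx":0,"dy":0,"dz":0,"wx":0,"wy":0,"wz":40},{"dx":0,"dy":0,"dz":0,"wx":0,"wy":0,"wz":50},{"dx":0,"dy":0,"dz":0,"wx":0,"wy":0,"wz":60},{"dx":0,"dy":0,"dz":0,"wx":0,"wy":0,"wz":70},{"dx":0,"dy":0,"dz":0,"wx":0,"wy":0,"wz":80}]' 6
python3 -m crank '[{"dx":0,"dy":0,"dz":0,"wx":0,"wy":0,"wz":0},{"dx":0,"dy":0,"dz":0,"wx":0,"wy":0,"wz":0},{"dx":0,"dy":0,"dz":0,"wx":0,"wy":0,"wz":0},{"dx":0,"dy":0,"dz":0,"wx":0,"wy":0,"wz":0},{"dx":0,"dy":0,"dz":0,"wx":0,"wy":0,"wz":0},{"dx":0,"dy":0,"dz":0,"wx":0,"wy":0,"wz":0},{"dx":0,"dy":0,"dz":0,"wx":0,"wy":0,"wz":0},{"dx":0,"dy":0,"dz":-1,"wx":0,"wy":0,"wz":0},{"dx":0,"dy":0,"dz":-5,"wx":0,"wy":0,"wz":0},{"dx":0,"dy":0,"dz":-11,"wx":0,"wy":0,"wz":0}]' 3 25
python3 -c "
from h import *
goal(.5760,.1004,.115)"
```

```text
t: 53.7
eef_pos: [0.4432, -0.3717, 0.0044]
ee_rot: [-3.141, -0.0, -1.134]
force: [0.4, -0.4, 0.4]
width: 0.0697
gripper_force: 0.0
t: 54.95
eef_pos: [0.4431, -0.3717, 0.0042]
ee_rot: [3.141, 0.0, -1.134]
force: [-1.1, -0.9, -0.0]
width: 0.041
gripper_force: 15.0
t: 56.2
eef_pos: [0.4432, -0.3717, 0.0043]
ee_rot: [-3.141, 0.0, -2.536]
force: [-0.5, 0.1, -0.5]
width: 0.0605
gripper_force: 0.0
t: 57.45
eef_pos: [0.4417, -0.371, 0.1143]
ee_rot: [3.138, -0.002, -2.53]
force: [0.6, -0.4, -1.0]
width: 0.0405
gripper_force: 25.0
d [-38.05  30.89  -0.04] wz 0 now 125.0 p [ 0.4417 -0.371   0.1143] q1,q6 [-0.36 -0.6 ] t 57.45 F [ 0.6 -0.4 -1. ] w 40.5 gf 25.0
```

```bash
python3 -m crank '[{"dx":-4.5,"dy":3.6,"dz":-0.3,"wx":0,"wy":0,"wz":0},{"dx":-9,"dy":7.3,"dz":-0.3,"wx":0,"wy":0,"wz":0},{"dx":-13.5,"dy":11,"dz":-0.3,"wx":0,"wy":0,"wz":0},{"dx":-18,"dy":14.6,"dz":-0.3,"wx":0,"wy":0,"wz":0},{"dx":-22.5,"dy":18.2,"dz":-0.3,"wx":0,"wy":0,"wz":0},{"dx":-27,"dy":22,"dz":-0.3,"wx":0,"wy":0,"wz":0},{"dx":-31.5,"dy":25.6,"dz":-0.3,"wx":0,"wy":0,"wz":0},{"dx":-35.5,"dy":28.8,"dz":-0.3,"wx":0,"wy":0,"wz":0},{"dx":-37.6,"dy":30.5,"dz":-0.3,"wx":0,"wy":0,"wz":0},{"dx":-38,"dy":30.8,"dz":-0.3,"wx":0,"wy":0,"wz":0}]'
python3 -c "
from h import *
goal(.5760,.1004,.105)
for _ in range(4): arm.grab_frame('side')
goal(.5760,.1004,.105)"
```

```text
t: 58.7
eef_pos: [0.5776, 0.1, 0.1174]
ee_rot: [3.142, -0.0, -2.529]
force: [-0.5, -0.2, -1.6]
width: 0.0403
gripper_force: 25.0
d [0.11 0.13 1.24] wz 0 now 125.1 p [0.5776 0.1    0.1174] q1,q6 [ 0.5  -1.46] t 58.7 F [-0.5 -0.2 -1.6] w 40.3 gf 25.0
d [-0.08  0.29  1.23] wz 0 now 125.0 p [0.577  0.0976 0.1173] q1,q6 [ 0.5  -1.46] t 58.9 F [ 0.1 -0.1 -0.1] w 40.6 gf 25.0
```

Settled at (.577, .0976); I'll shift, then lower.

```bash
python3 -m crank '[{"dx":-0.08,"dy":0.28,"dz":0,"wx":0,"wy":0,"wz":0},{"dx":-0.08,"dy":0.28,"dz":0.6,"wx":0,"wy":0,"wz":0},{"dx":-0.08,"dy":0.28,"dz":1.4,"wx":0,"wy":0,"wz":0},{"dx":-0.08,"dy":0.28,"dz":2,"wx":0,"wy":0,"wz":0},{"dx":-0.08,"dy":0.28,"dz":2.5,"wx":0,"wy":0,"wz":0},{"dx":-0.08,"dy":0.28,"dz":2.9,"wx":0,"wy":0,"wz":0},{"dx":-0.08,"dy":0.28,"dz":3.2,"wx":0,"wy":0,"wz":0},{"dx":-0.08,"dy":0.28,"dz":3.5,"wx":0,"wy":0,"wz":0},{"dx":-0.08,"dy":0.28,"dz":3.5,"wx":0,"wy":0,"wz":0},{"dx":-0.08,"dy":0.28,"dz":3.5,"wx":0,"wy":0,"wz":0}]'
python3 -c "
from h import *
goal(.5760,.1004,.0688)"
```

```text
t: 60.15
eef_pos: [0.5766, 0.1014, 0.0824]
ee_rot: [-3.142, 0.0, -2.53]
force: [-0.6, 0.7, -1.2]
width: 0.0401
gripper_force: 25.0
d [ 0.11 -0.05  1.36] wz 0 now 125.0 p [0.5766 0.1014 0.0824] q1,q6 [ 0.51 -1.47] t 60.15 F [-0.6  0.7 -1.2] w 40.1 gf 25.0
```

```bash
python3 -m crank '[{"dx":0.1,"dy":-0.05,"dz":0,"wx":0,"wy":0,"wz":0},{"dx":0.1,"dy":-0.05,"dz":0.3,"wx":0,"wy":0,"wz":0},{"dx":0.1,"dy":-0.05,"dz":0.6,"wx":0,"wy":0,"wz":0},{"dx":0.1,"dy":-0.05,"dz":0.9,"wx":0,"wy":0,"wz":0},{"dx":0.1,"dy":-0.05,"dz":1.1,"wx":0,"wy":0,"wz":0},{"dx":0.1,"dy":-0.05,"dz":1.25,"wx":0,"wy":0,"wz":0},{"dx":0.1,"dy":-0.05,"dz":1.35,"wx":0,"wy":0,"wz":0},{"dx":0.1,"dy":-0.05,"dz":1.35,"wx":0,"wy":0,"wz":0},{"dx":0.1,"dy":-0.05,"dz":1.35,"wx":0,"wy":0,"wz":0},{"dx":0.1,"dy":-0.05,"dz":1.35,"wx":0,"wy":0,"wz":0}]'
python3 -c "
from h import *
goal(.5760,.1004,.0688)"
```

```text
t: 61.4
eef_pos: [0.5765, 0.1005, 0.069]
ee_rot: [-3.141, 0.001, -2.53]
force: [5.0, -1.6, 0.1]
width: 0.0403
gripper_force: 25.0
d [0.05 0.02 0.02] wz 0 now 125.0 p [0.5765 0.1005 0.069 ] q1,q6 [ 0.51 -1.47] t 61.4 F [ 5.  -1.6  0.1] w 40.3 gf 25.0
```

```bash
python3 -m crank '[{"dx":0,"dy":0,"dz":0,"wx":0,"wy":0,"wz":0},{"dx":0,"dy":0,"dz":0,"wx":0,"wy":0,"wz":0},{"dx":0,"dy":0,"dz":0,"wx":0,"wy":0,"wz":0},{"dx":0,"dy":0,"dz":0,"wx":0,"wy":0,"wz":0},{"dx":0,"dy":0,"dz":-0.5,"wx":0,"wy":0,"wz":0},{"dx":0,"dy":0,"dz":-2,"wx":0,"wy":0,"wz":0},{"dx":0,"dy":0,"dz":-4,"wx":0,"wy":0,"wz":0},{"dx":0,"dy":0,"dz":-8,"wx":0,"wy":0,"wz":0},{"dx":0,"dy":0,"dz":-10,"wx":0,"wy":0,"wz":0},{"dx":0,"dy":0,"dz":-10,"wx":0,"wy":0,"wz":0}]' 6
python3 -m crank '[{"dx":6,"dy":0,"dz":0,"wx":0,"wy":0,"wz":0},{"dx":12,"dy":0,"dz":0,"wx":0,"wy":0,"wz":0},{"dx":18,"dy":0,"dz":0,"wx":0,"wy":0,"wz":0},{"dx":18,"dy":6,"dz":0,"wx":0,"wy":0,"wz":0},{"dx":18,"dy":6,"dz":0,"wx":0,"wy":0,"wz":0},{"dx":18,"dy":6,"dz":0,"wx":0,"wy":0,"wz":0},{"dx":18,"dy":6,"dz":0,"wx":0,"wy":0,"wz":0},{"dx":18,"dy":6,"dz":0,"wx":0,"wy":0,"wz":0},{"dx":18,"dy":6,"dz":0,"wx":0,"wy":0,"wz":0},{"dx":18,"dy":6,"dz":0,"wx":0,"wy":0,"wz":0}]'
python3 - <<'E'
from h import *
b=save('side','s6.png');a=save('top','t6.png')
print(proj('side',[(.576,.1004,z) for z in(.022,.036,.046,.054,.064,.074,.088)]))
c=[cv2.resize(i[y-30:y+30,x-40:x+40],(400,300),interpolation=cv2.INTER_CUBIC) for i,x,y in((a,197,173),(b,235,212))]
cv2.imwrite('pics/c6.png',np.hstack(c)[...,::-1])
E
```

```text
t: 62.65
eef_pos: [0.5773, 0.1009, 0.1719]
ee_rot: [-3.141, 0.005, -2.53]
force: [0.4, -0.1, 0.1]
width: 0.0601
gripper_force: 0.0
t: 63.9
eef_pos: [0.3943, 0.046, 0.1686]
ee_rot: [-3.142, -0.0, -2.531]
force: [-0.6, -1.0, 0.0]
width: 0.06
gripper_force: 0.0
[[235.87866177 221.01980294]
 [235.71192665 216.7431247 ]
 [235.59216284 213.65997316]
 [235.49595355 211.17632057]
 [235.37519672 208.05023027]
 [235.25389273 204.90010317]
 [235.08315478 200.44930205]]
```

View pics/c6.png

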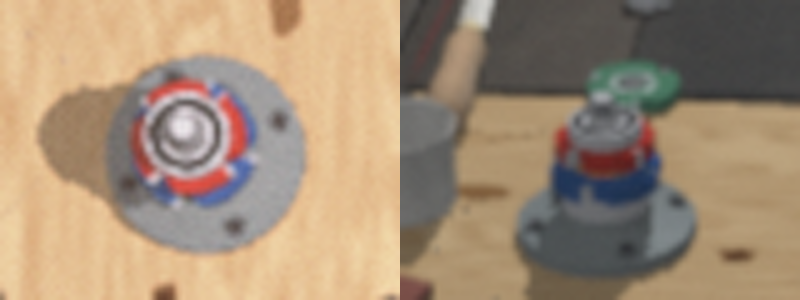

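Five parts are in order, flat and level. The bearing's top face is at about row 205.6, against 204.9 predicted for a full stack, and the gripper is clear. I'm handing it in.

```bash
python3 -c "
from station import arm
print(arm.job_done())"
```

```text
the job is handed in; nothing more can be done
None
```

The set is built on the spindle in the order you asked (collar, blue cutter, brass ring, red cutter, bearing), each lying flat in the last pictures, and I handed it in after about 64 s with the spare green cutter, white ring and purple look-alike left alone.

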